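# Stoppers into the soaking tub

## Robot

A 6-joint arm with a two-finger parallel gripper is mounted at the origin on the work surface. World frame = base frame: x ahead of the robot, y to its left, z up, the work surface at z = 0. Lengths are in m, angles in rad, forces in N, time in s.
With the tool pointing down it reaches from about 0.35 to 0.775 m from the base axis. Payload 5.5 kg.
Tool frame: the origin (TCP) lies where the fingers leave the gripper's body, on its centre line; the fingertips stand 73 mm ahead of it and the grasp point (between the pads) lies 54 mm ahead of it; z points along the fingers, y is the direction in which the jaws open and shut (so a half turn about z gives the same grasp; the last joint's range is limited). The gripper opens to 85 mm and grips with 20 to 120 N. Pads are 22 mm wide; open, the fingers measure 114 mm over their backs; the gripper's body (76 mm by 85 mm) begins 54 mm behind the grasp point. The pads swing forward as they close: fully open they stand 13 mm farther back than shut.
Start: joints at [-1.335, 0.313, 0.046, 1.304, 0, 1.431], TCP at [0.211, -0.535, 0.304] pointing down, gripper open.
Joint ranges: [-2.76, 2.76], [-0.86, 1.69], [-1.03, 1.26], [-2.2, 2.34], [-1.47, 1.5], [-3.14, 3.14]. Speed limits (rad/s): [2.57, 2.57, 3.14, 3.14, 3.14, 3.14].

## Interface

Orientations are given as a unit quaternion [w, x, y, z].
In Python, from workcell import env, read_camera, job, cut_out gives the robot as it stands.
- The arm moves only by the tool servo_tool, never from a script. Its argument "deltas" is a list of rows, each an object of numbers: "dx", "dy", "dz": the shift along the world's x, y, z in mm; "rx", "ry", "rz": the turn, a rotation vector about the world's x, y, z in rad; "fingers": the closure, from -1 (fully open) to 1 (shut). A call has 1 to 8 rows; each row shifts and turns the commanded pose from where the row before left it; what a row does not reach is not made up. A row lasts 1/10 s, in which the tool goes at most 50 mm and 8.59 degrees, less where a joint would pass 70% of its speed; a pose out of reach is approached as far as the arm can. A call is refused whole if a number of a shift passes 50 or a number of a turn 0.15, either way. A call with a gripper value outside its range is refused whole. The fingers move at their own pace and stop on an object; "newtons" is the grip in N (left out, the last holds). Time passes only in rows, so rows that do not move let the fingers close. It gives the time, the measured TCP pose, the force and the opening at its end, in the units of the state.
- env.get_state(): the state, without advancing time (a new reading comes with each control period).
- read_camera(name): name is "scene" or "top" or "wrist"; returns a dict with "img" (400x640x3 uint8, red, green, blue), "intrinsics" (3x3 intrinsics, pixels), "k1" (the pictures are not rectified: a ray, as slopes to the right and down, at radius r is drawn at 1 + k1 r^2 times it, then the intrinsics apply), "extrinsics" (4x4, takes a point from camera to world coordinates); the wrist camera has in their place "hand_eye" (4x4, takes a point from camera to tool coordinates, whose origin is the TCP and whose axes are the flange's). Camera axes: x right, y down, z forward; pixel columns grow to the right and rows downward; lengths in m; the calibration is good to about 2 mm. A picture is of the moment at which its call begins: read the wrist's pose just before it. There is no depth.
- job.hand_in(): hands the job in, once; it reports no verdict.
Trained networks look in the newest picture that a camera, given by its name, has taken for a name from the list of things; names that differ only in an ending like _2 or _b are one class to them, and where a whole thing is asked for, a point or a joint stands for the part that bears it (a point fixed in the world has none). Each returns a list of dicts, best first, with "confidence" (0 to 1); they miss things now and then, are a little off and sometimes report something else, mostly with a low value. They report only what shows in the picture. A call takes as long as a camera call. They do not tell look-alikes from the thing itself.
- cut_out(target, camera): "region" (400x640 bool, what is visible of it) and "extent" ([left, top, right, bottom] in pixels, round what is visible of it).
The state is a dict: "clock": time; "joint_pos": joint angles; "qvel": joint speeds; "tau": joint torques, N m; "tcp_pos": TCP position; "orientation": TCP orientation; "wrist_force": force on the tool from outside, world axes, zero at the start; "ft_torque": the same for the moment, N m; "finger_gap": finger opening in m.
Only numpy, scipy, OpenCV 4.12 (cv2) and the standard library are available. Lean on these libraries where they do the work, as an engineer would, in place of code of your own. Each camera call takes 0.05 s, during which the arm holds its last target. There are 200 camera calls.

## Task

Get the stoppers ready for soaking: lift the steel pan off the grey tub by its handle and stand it on the cork mat, and collect all the stray stoppers from the bench in the beaker with the ones already there. Once both are done, pour the stoppers from the beaker into the tub, make sure that every one is in it, and stand the empty beaker upright on the bench. Finally put the pan back squarely on the tub so that it covers the whole mouth, keeping the pan level throughout and leaving the other things on the bench as they are.

Things in the scene. Friction and masses are not known exactly. Their poses are not given: they have to be found in the camera images.
- tub_rim (a point): centre of the mouth of the grey plastic soaking tub, fixed to the bench, round, 80 mm tall, rim at height 80 mm, outer diameter 132 mm at the rim, wall 4 mm (inner diameter 124 mm at the rim, 108 mm at the floor), inner floor 5 mm above the bench
- mat_top (a point): centre of the upper face of the fixed square cork mat, 190 x 190 mm, 4 mm thick, its sides along its own x and y
- pan_grip (a point): centre of the black grip bar (70 mm along its own y, 14 mm wide along x, 16 mm tall) of the steel pan's rigid bail handle; take it from above, closing along x. Pan: round, 160 mm across, 35 mm deep, flat underside 100 mm below this point, 0.3 kg; thin legs slope from the bar's ends to its rim at y = +77 and -77 mm. Starts resting about centred on the tub's rim
- beaker_mid (a point): centre, half-way up, of the aluminium beaker: round, 70 mm tall, outer diameter 58 mm at the foot and 66 mm at the rim, wall 3 mm, floor 4 mm thick, about 110 g, with a straight black rubber grip sleeve, 68 mm across, from 15 to 60 mm up (held loosely or high up, a full beaker can pivot between the fingers), no handle; z axis points to its mouth
- stopper1_mid (a point): centre (half-way up) of a white plastic stopper, a plain tapered plug 24 mm tall, 18 mm in diameter at the foot and 22 mm at the top, 16 g, slippery (slides at about 12 degrees on the beaker); its z axis runs from foot to top. Starts upright inside the beaker.
- stopper2_mid (a point): centre (half-way up) of a white plastic stopper, a plain tapered plug 24 mm tall, 18 mm in diameter at the foot and 22 mm at the top, 16 g, slippery (slides at about 12 degrees on the beaker); its z axis runs from foot to top. Starts upright inside the beaker.
- stopper3_mid (a point): centre (half-way up) of a white plastic stopper, a plain tapered plug 24 mm tall, 18 mm in diameter at the foot and 22 mm at the top, 16 g, slippery (slides at about 12 degrees on the beaker); its z axis runs from foot to top. Starts upright on the open bench (may be absent).
- stopper4_mid (a point): centre (half-way up) of a white plastic stopper, a plain tapered plug 24 mm tall, 18 mm in diameter at the foot and 22 mm at the top, 16 g, slippery (slides at about 12 degrees on the beaker); its z axis runs from foot to top. Starts upright on the open bench (may be absent).
- stopper5_mid (a point): centre (half-way up) of a white plastic stopper, a plain tapered plug 24 mm tall, 18 mm in diameter at the foot and 22 mm at the top, 16 g, slippery (slides at about 12 degrees on the beaker); its z axis runs from foot to top. Starts upright on the open bench (may be absent).
- stopper6_mid (a point): centre (half-way up) of a white plastic stopper, a plain tapered plug 24 mm tall, 18 mm in diameter at the foot and 22 mm at the top, 16 g, slippery (slides at about 12 degrees on the beaker); its z axis runs from foot to top. Starts upright on the open bench (may be absent).
- stopper7_mid (a point): centre (half-way up) of a white plastic stopper, a plain tapered plug 24 mm tall, 18 mm in diameter at the foot and 22 mm at the top, 16 g, slippery (slides at about 12 degrees on the beaker); its z axis runs from foot to top. Starts upright on the open bench (may be absent).
- petri: closed clear petri dish, 92 mm across, 17 mm tall, a bystander; origin at the centre of its underside
- forceps: steel forceps, 140 mm long, 10 mm high, lying on the bench along their own x, a bystander; origin at the middle of the underside
Not all that is in view belongs to the job. Of the things that look like the part that bears tub_rim, take the one that is farthest to the robot's left at the start.

How it is judged:
By the outcome, as a careful person would: the job done as asked, in the order asked, and still so for the second after the job is handed in, with the robot touching nothing.
Of stopper3, stopper4, stopper5, stopper6, stopper7 only 3 to 5 are there at a start; the rules pass over those that are not, and their reading is None.
At some moment in a run one of beaker, stopper3, stopper4, stopper5, stopper7 may be knocked a few centimetres aside while the robot is not near it.
It also fails if it takes over 210 s, if anything falls off the work surface, if the arm or the gripper's body presses on something with over 40 N, if the wrist force passes 120 N, or if a joint passes its speed limit or range.

## Working session

There is one attempt and no reset: what is moved stays moved. The work goes in short steps, Python scripts to look and compute and a tool call to move; the robot and the scene stay as the last step left them, time stands still between calls to the robot, and variables do not carry over. Pictures are saved under pics/ and viewed, about 12 in all and at most 16, crops included, and the job is handed in when it is done.

Besides the shell and the picture viewer there is one more tool, called as name([rows], argument=value, ...), one row to a line, values as JSON. servo_tool: Moves the arm, as the interface text tells. Its arguments: {"type":"object","properties":{"deltas":{"type":"array"},"newtons":{"type":"number"}},"required":["deltas"]}

```bash
ls; mkdir -p pics; cat > h.py <<'E'
import numpy as np, cv2
from workcell import env, read_camera, job, cut_out
from scipy.spatial.transform import Rotation as R
def cam(name):
    s=env.get_state(); c=read_camera(name)
    if 'extrinsics' in c: T=np.array(c['extrinsics'])
    else:
        q=s['orientation']; T=np.eye(4); T[:3,:3]=R.from_quat([q[1],q[2],q[3],q[0]]).as_matrix(); T[:3,3]=s['tcp_pos']
        T=T@np.array(c['hand_eye'])
    c['T']=T; return c
def ray(c,u,v):
    K=np.array(c['intrinsics']); k=c['k1']
    d=np.array([(u-K[0,2])/K[0,0],(v-K[1,2])/K[1,1]]); p=d.copy()
    for _ in range(20): p=d/(1+k*(p@p))
    return c['T'][:3,3], c['T'][:3,:3]@np.array([p[0],p[1],1])
def at(c,u,v,z):
    o,d=ray(c,u,v); return (o+d*(z-o[2])/d[2])
def proj(c,P):
    K=np.array(c['intrinsics']); p=np.linalg.inv(c['T'])@np.append(P,1); s=p[:2]/p[2]; s=s*(1+c['k1']*(s@s))
    return K[0,0]*s[0]+K[0,2],K[1,1]*s[1]+K[1,2]
def tri(cs):  # list of (c,u,v)
    A=np.zeros((3,3));b=np.zeros(3)
    for c,u,v in cs:
        o,d=ray(c,u,v); d=d/np.linalg.norm(d); M=np.eye(3)-np.outer(d,d); A+=M;b+=M@o
    x=np.linalg.solve(A,b)
    r=[np.linalg.norm(np.cross(x-ray(*k)[0],ray(*k)[1]/np.linalg.norm(ray(*k)[1]))) for k in cs]
    return x,max(r)
def save(c,n,crop=None,scale=1):
    im=c['img'][:,:,::-1]
    if crop: l,t,r,b=crop; im=im[t:b,l:r]
    cv2.imwrite('pics/'+n+'.png',cv2.resize(im,None,fx=scale,fy=scale,interpolation=cv2.INTER_CUBIC))
def find(t,name):
    o=[]
    for d in cut_out(t,name):
        m=np.array(d['region']); ys,xs=np.nonzero(m)
        if len(xs): o.append((round(d['confidence'],2),round(xs.mean(),1),round(ys.mean(),1),[int(round(x)) for x in d['extent']],len(xs)))
    return o
E
python3 - <<'E'
from h import *
a=cam('scene'); b=cam('top')
for n,c in (('scene',a),('top',b)):
    save(c,n+'0',scale=1.25); print(n,c['T'][:3,3].round(3),c['T'][:3,2].round(2),c['k1'],c['intrinsics'][0][0])
    for t in ['tub_rim','mat_top','pan_grip','beaker_mid','stopper3_mid','petri','forceps']:
        print(t,find(t,n))
s=env.get_state(); print(s)
E
```

```text
pics
scene [0.993 0.456 0.789] [-0.43 -0.57 -0.7 ] -0.07563840921088469 363.36333069466394
tub_rim [(0.88, np.float64(251.4), np.float64(166.1), [231, 144, 271, 184], 1413), (0.85, np.float64(249.9), np.float64(274.4), [221, 247, 275, 306], 2550), (0.83, np.float64(395.5), np.float64(198.0), [374, 176, 420, 221], 1754), (0.76, np.float64(342.1), np.float64(285.1), [321, 276, 366, 295], 452)]
mat_top [(0.86, np.float64(442.7), np.float64(327.6), [387, 275, 500, 381], 6004), (0.53, np.float64(344.2), np.float64(250.3), [312, 219, 380, 281], 3396)]
pan_grip [(0.87, np.float64(344.1), np.float64(250.2), [312, 219, 377, 280], 3322)]
beaker_mid [(0.76, np.float64(324.4), np.float64(202.2), [314, 189, 336, 219], 629)]
stopper3_mid [(0.42, np.float64(403.6), np.float64(240.6), [403, 234, 408, 246], 62)]
petri [(0.76, np.float64(259.0), np.float64(210.4), [244, 201, 277, 226], 559)]
forceps []
top [ 0.479 -0.077  1.037] [ 0.13  0.01 -0.99] -0.06274983870852613 391.1592927971616
tub_rim [(0.81, np.float64(308.0), np.float64(303.9), [281, 273, 334, 331], 2451), (0.72, np.float64(321.0), np.floa
[... 594 characters left out ...]
277, 227, 315], 143)]
{'clock': 0.8, 'joint_pos': array([-1.33460926e+00,  3.13204469e-01,  4.61214863e-02,  1.30357030e+00,
        3.10664517e-05,  1.43123417e+00]), 'qvel': array([ 0.00026664, -0.00086804,  0.00222019, -0.00071648, -0.00024874,
        0.00155545]), 'tau': array([-5.11616581e-04, -4.80389857e+01,  2.98794544e+01, -8.40402299e-05,
       -1.36379567e-04,  6.69140348e-06]), 'tcp_pos': array([ 0.21103842, -0.5349308 ,  0.30392944]), 'orientation': array([7.06877762e-05, 9.82403413e-01, 1.86771328e-01, 1.89691310e-05]), 'wrist_force': array([ 0.84410255, -1.31353701, -0.27270695]), 'ft_torque': array([-0.05395059,  0.00967719,  0.03720885]), 'finger_gap': 0.08514141064322768}
```

View pics/scene0.png

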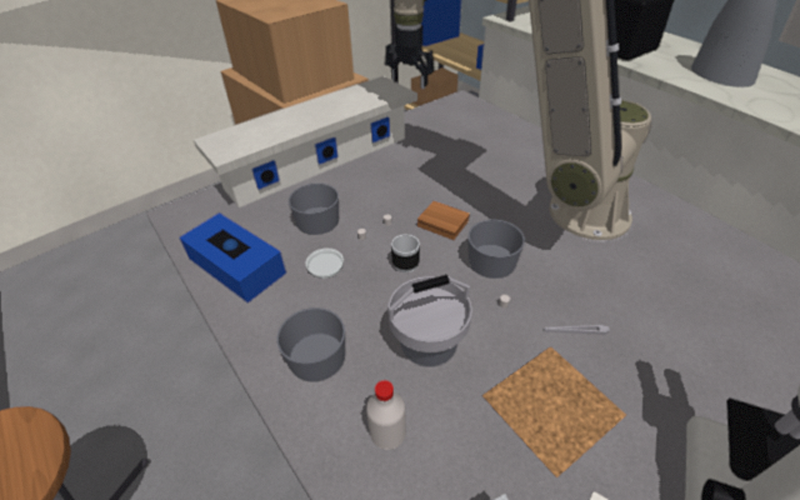

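View pics/top0.png

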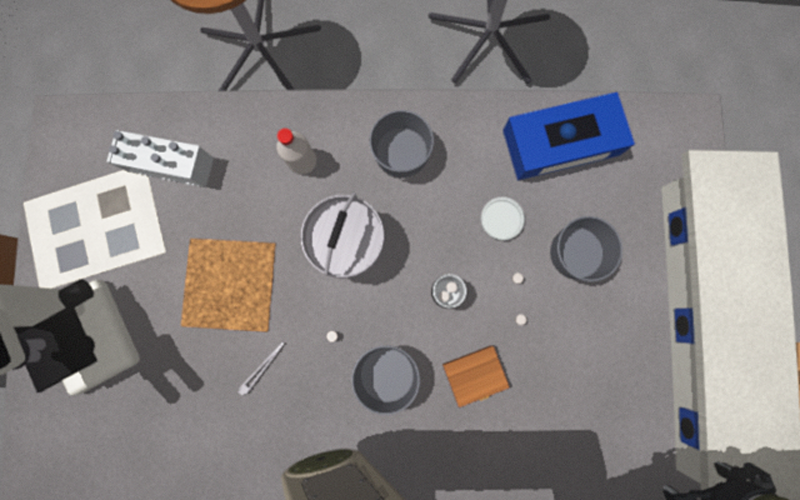

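The scene view shows the pan on its tub at (430,320), the beaker at (405,252), and stray stoppers at (362,234), (387,219) and (504,300). The top view shows the pan at (342,236), the mat at (228,285), the beaker at (450,291), and stoppers at (333,337), (518,278) and (521,320). Next I'll turn these into positions.

```bash
cat > m.py <<'E'
from h import *
a=cam('scene'); b=cam('top')
def T(n,p,q): print(n,*[np.round(x,4) for x in tri([(a,p[0]/1.25,p[1]/1.25),(b,q[0]/1.25,q[1]/1.25)])])
T('gripbar',(431,284),(338,230)); T('barA',(414,288),(332,248)); T('barB',(449,280),(344,212))
T('beakrim',(405,243),(450,291)); 
T('sA',(504,299),(333,337)); T('sB',(362,233),(518,278)); T('sC',(387,218),(521,320))
T('mat',(555,410),(228,285))
for n,p in dict(TL=(189,239),TR=(275,241),BR=(268,332),BL=(181,327)).items(): print(n,at(b,p[0]/1.25,p[1]/1.25,.004).round(4))
for n,p in dict(TL=(485,399),TR=(551,349),BR=(623,413),BL=(560,472)).items(): print(n,at(a,p[0]/1.25,p[1]/1.25,.004).round(4))
print('petri',at(b,502/1.25,219/1.25,.017), 'forc',at(b,283/1.25,344/1.25,.005),at(b,242/1.25,392/1.25,.005))
for n,q in dict(t1=(402,142),t2=(386,378),t3=(588,249),bottle=(286,135),wood=(477,376)).items(): print(n,at(b,q[0]/1.25,q[1]/1.25,.08).round(3))
print('panrim',at(b,342/1.25,236/1.25,.115).round(4), 'beak',at(b,450/1.25,291/1.25,.07).round(4))
# pan rim circle via segmentation
m=np.zeros(b['img'].shape[:2])
for sc in (a,):pass
E
python3 m.py
```

```text
gripbar [0.6217 0.0451 0.1794] 0.0002
barA [0.6161 0.0387 0.1588] 0.0309
barB [0.628  0.0535 0.2077] 0.0304
beakrim [ 0.5188 -0.1634  0.0711] 0.0007
sA [0.4259 0.0732 0.0185] 0.0013
sB [ 0.5472 -0.3098  0.018 ] 0.0005
sC [ 0.4615 -0.3146  0.02  ] 0.0012
mat [ 0.5326  0.3086 -0.0093] 0.0001
TL [0.6311 0.3948 0.004 ]
TR [0.6269 0.2054 0.004 ]
BR [0.4336 0.2139 0.004 ]
BL [0.4421 0.402  0.004 ]
TL [0.6249 0.213  0.004 ]
TR [0.4399 0.219  0.004 ]
BR [0.4472 0.3965 0.004 ]
BL [0.6228 0.3901 0.004 ]
petri [ 0.67295621 -0.27963962  0.017     ] forc [0.40904078 0.18107585 0.005     ] [0.30926485 0.2647915  0.005     ]
t1 [ 0.82  -0.068  0.08 ]
t2 [ 0.351 -0.038  0.08 ]
t3 [ 0.601 -0.438  0.08 ]
bottle [0.836 0.171 0.08 ]
wood [ 0.355 -0.213  0.08 ]
panrim [0.6209 0.0463 0.115 ] beak [ 0.5183 -0.163   0.07  ]
```

```bash
cat >> m.py <<'E'
print('---')
T('barA',(414,288),(344,212)); T('barB',(449,280),(332,248))
E
python3 m.py | sed -n '/---/,$p'; python3 - <<'E'
import sys; sys.path.insert(0,'.')
from h import *
c=cam('scene'); print(find('stopper3_mid','scene'))
c=cam('wrist'); save(c,'wrist0')
print(np.array(c['hand_eye']).round(3),c['k1'])
E
```

```text
---
barA [0.6535 0.0349 0.182 ] 0.0006
barB [0.589  0.0561 0.1771] 0.0011
[]
[[ 0.001 -0.963 -0.27   0.069]
 [ 1.     0.001 -0.001  0.001]
 [ 0.001 -0.27   0.963 -0.069]
 [ 0.     0.     0.     1.   ]] -0.06981457877321977
```

servo_tool([
  {"dx": 20.5,"dy": 29,"dz": 3,"rz": 0.1225,"fingers": -1},
  {"dx": 20.5,"dy": 29,"dz": 3,"rz": 0.1225},
  {"dx": 20.5,"dy": 29,"dz": 3,"rz": 0.1225},
  {"dx": 20.5,"dy": 29,"dz": 3,"rz": 0.1225},
  {"dx": 20.5,"dy": 29,"dz": 3,"rz": 0.1225},
  {"dx": 20.5,"dy": 29,"dz": 3,"rz": 0.1225},
  {"dx": 20.5,"dy": 29,"dz": 3,"rz": 0.1225},
  {"dx": 20.5,"dy": 29,"dz": 3,"rz": 0.1225},
])

```text
invalid input at $.deltas[0]: expected keys dx, dy, dz, rx, ry, rz, fingers
```

servo_tool([
  {"dx": 20.5,"dy": 29,"dz": 3,"rz": 0.1225,"fingers": -1},
  {"dx": 20.5,"dy": 29,"dz": 3,"rz": 0.1225},
  {"dx": 20.5,"dy": 29,"dz": 3,"rz": 0.1225},
  {"dx": 20.5,"dy": 29,"dz": 3,"rz": 0.1225},
  {"dx": 20.5,"dy": 29,"dz": 3,"rz": 0.1225},
  {"dx": 20.5,"dy": 29,"dz": 3,"rz": 0.1225},
  {"dx": 20.5,"dy": 29,"dz": 3,"rz": 0.1225},
  {"dx": 20.5,"dy": 29,"dz": 3,"rz": 0.1225},
])

```text
invalid input at $.deltas[0]: expected keys dx, dy, dz, rx, ry, rz, fingers
```

servo_tool([
  {"dx": 20.5,"dy": 29,"rz": 0.1225},
  {"dx": 20.5,"dy": 29,"rz": 0.1225},
  {"dx": 20.5,"dy": 29,"rz": 0.1225},
  {"dx": 20.5,"dy": 29,"rz": 0.1225},
  {},
  {},
])

```text
invalid input at $.deltas[0]: expected keys dx, dy, dz, rx, ry, rz, fingers
```

```bash
cat > pose.py <<'E'
from h import *
s=env.get_state(); q=s['orientation']; M=R.from_quat([q[1],q[2],q[3],q[0]]).as_matrix()
print(round(s['clock'],2),s['tcp_pos'].round(4),'jaw',np.degrees(np.arctan2(M[1,1],M[0,1])).round(2),'z',M[:,2].round(4),'F',s['wrist_force'].round(1),'gap',round(s['finger_gap'],4),'q',s['joint_pos'].round(2))
E
python3 pose.py; python3 - <<'E'
from h import *
c=cam('wrist'); save(c,'wrist1')
print(find('pan_grip','wrist')); 
t=cam('top'); save(t,'top1',scale=1.25)
for p in ([.6217,.0451,.18],[.6535,.0349,.18],[.589,.0561,.18]): print(proj(c,p))
E
```

```text
1.15 [ 0.2111 -0.5349  0.3039] jaw -68.47 z [ 0.e+00 -1.e-04 -1.e+00] F [-0.6 -0.4 -0.6] gap 0.0856 q [-1.33  0.31  0.05  1.3   0.    1.43]
[]
(np.float64(49877.4931509578), np.float64(71337.48916279495))
(np.float64(82725.5785930434), np.float64(130863.78109828538))
(np.float64(32200.64725772322), np.float64(41520.8887054038))
```

servo_tool([
  {"dx": 24,"dy": 34,"dz": 3,"rx": 0,"ry": 0,"rz": 0.144,"fingers": -1},
  {"dx": 24,"dy": 34,"dz": 3,"rx": 0,"ry": 0,"rz": 0.144,"fingers": -1},
  {"dx": 24,"dy": 34,"dz": 3,"rx": 0,"ry": 0,"rz": 0.144,"fingers": -1},
  {"dx": 24,"dy": 34,"dz": 3,"rx": 0,"ry": 0,"rz": 0.144,"fingers": -1},
  {"dx": 24,"dy": 34,"dz": 3,"rx": 0,"ry": 0,"rz": 0.144,"fingers": -1},
  {"dx": 24,"dy": 34,"dz": 3,"rx": 0,"ry": 0,"rz": 0.144,"fingers": -1},
  {"dx": 24,"dy": 34,"dz": 3,"rx": 0,"ry": 0,"rz": 0.144,"fingers": -1},
  {"dx": 24,"dy": 34,"dz": 3,"rx": 0,"ry": 0,"rz": 0.144,"fingers": -1},
])

```text
clock: 2.1
tcp_pos: [0.4037, -0.2614, 0.3283]
orientation: [0.0, 0.72, 0.694, 0.0]
wrist_force: [0.4, -0.3, -0.2]
finger_gap: 0.0853
```

servo_tool([
  {"dx": 24,"dy": 34,"dz": 3,"rx": 0,"ry": 0,"rz": 0.144,"fingers": -1},
  {"dx": 24,"dy": 34,"dz": 3,"rx": 0,"ry": 0,"rz": 0.144,"fingers": -1},
  {"dx": 24,"dy": 34,"dz": 3,"rx": 0,"ry": 0,"rz": 0.144,"fingers": -1},
  {"dx": 24,"dy": 34,"dz": 3,"rx": 0,"ry": 0,"rz": 0.144,"fingers": -1},
  {"dx": 24,"dy": 34,"dz": 3,"rx": 0,"ry": 0,"rz": 0.144,"fingers": -1},
  {"dx": 24,"dy": 34,"dz": 3,"rx": 0,"ry": 0,"rz": 0.144,"fingers": -1},
  {"dx": 24,"dy": 34,"dz": 3,"rx": 0,"ry": 0,"rz": 0.144,"fingers": -1},
  {"dx": 24,"dy": 34,"dz": 3,"rx": 0,"ry": 0,"rz": 0.144,"fingers": -1},
])

```text
clock: 2.9
tcp_pos: [0.5958, 0.0107, 0.3522]
orientation: [0.0, 0.226, 0.974, -0.0]
wrist_force: [0.3, -1.0, -0.7]
finger_gap: 0.0854
```

servo_tool([
  {"dx": 24,"dy": 34,"dz": 0,"rx": 0,"ry": 0,"rz": 0.144,"fingers": -1},
  {"dx": 0,"dy": 0,"dz": 0,"rx": 0,"ry": 0,"rz": 0,"fingers": -1},
  {"dx": 0,"dy": 0,"dz": 0,"rx": 0,"ry": 0,"rz": 0,"fingers": -1},
])

```text
clock: 3.2
tcp_pos: [0.6192, 0.044, 0.3512]
orientation: [-0.001, 0.158, 0.987, -0.0]
wrist_force: [-0.4, -0.3, -0.3]
finger_gap: 0.0855
```

```bash
python3 pose.py; python3 - <<'E'
from h import *
c=cam('wrist'); save(c,'wrist1')
print(find('pan_grip','wrist')); 
t=cam('top'); save(t,'top1',scale=1.25)
for p in ([.6217,.0451,.18],[.6535,.0349,.18],[.589,.0561,.18]): print(proj(c,p))
E
```

```text
3.2 [0.6192 0.044  0.3512] jaw 71.85 z [-1.1e-03 -2.0e-04 -1.0e+00] F [-0.4 -0.3 -0.3] gap 0.0855 q [-0.06  0.4   0.29  1.46 -0.    0.26]
[(0.92, np.float64(325.4), np.float64(178.9), [238, 88, 418, 282], 25279)]
(np.float64(324.5898881146852), np.float64(202.7492510402354))
(np.float64(324.75703310029826), np.float64(246.9686565848711))
(np.float64(325.118320082085), np.float64(153.61528137201876))
```

View pics/wrist1.png

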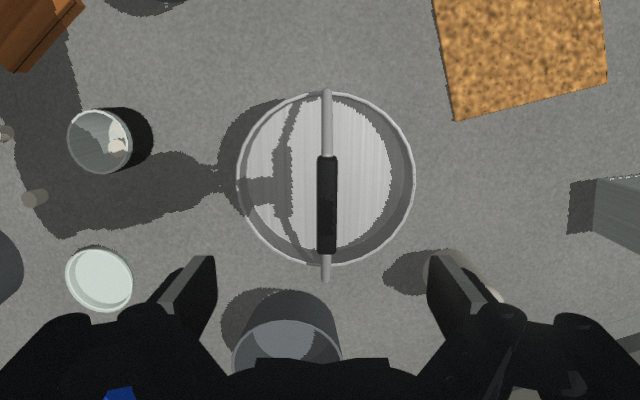

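View pics/top1.png

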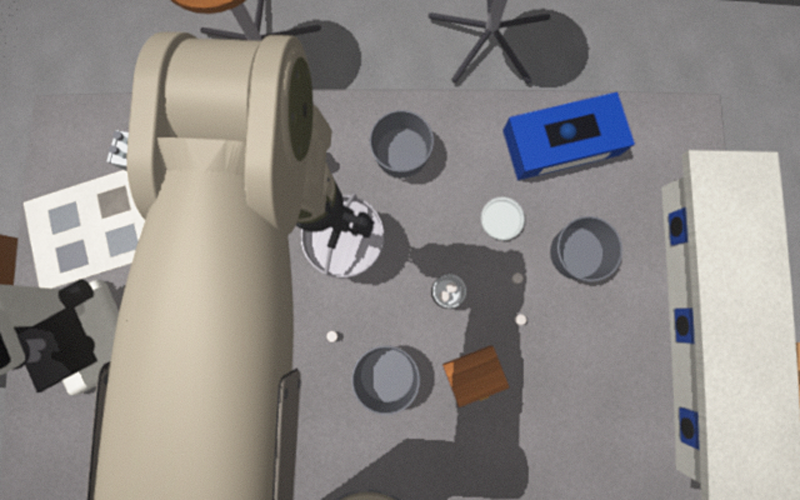

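The wrist view shows the bar running vertically from (327,155) to (326,255), within 2 px of the prediction. Descending to grasp it.

servo_tool([
  {"dx": 2.5,"dy": 1,"dz": -30,"rx": 0,"ry": 0,"rz": 0,"fingers": -1},
  {"dx": 0,"dy": 0,"dz": -30,"rx": 0,"ry": 0,"rz": 0,"fingers": -1},
  {"dx": 0,"dy": 0,"dz": -30,"rx": 0,"ry": 0,"rz": 0,"fingers": -1},
  {"dx": 0,"dy": 0,"dz": -15,"rx": 0,"ry": 0,"rz": 0,"fingers": -1},
  {"dx": 0,"dy": 0,"dz": -13,"rx": 0,"ry": 0,"rz": 0,"fingers": -1},
  {"dx": 0,"dy": 0,"dz": 0,"rx": 0,"ry": 0,"rz": 0,"fingers": -1},
  {"dx": 0,"dy": 0,"dz": 0,"rx": 0,"ry": 0,"rz": 0,"fingers": 1},
  {"dx": 0,"dy": 0,"dz": 0,"rx": 0,"ry": 0,"rz": 0,"fingers": 1},
], newtons=70)

```text
clock: 4.15
tcp_pos: [0.6222, 0.0438, 0.2355]
orientation: [0.001, 0.158, 0.987, 0.0]
wrist_force: [0.7, 1.0, -0.1]
finger_gap: 0.0591
```

servo_tool([
  {"dx": 0,"dy": 0,"dz": 0,"rx": 0,"ry": 0,"rz": 0,"fingers": 1},
  {"dx": 0,"dy": 0,"dz": 0,"rx": 0,"ry": 0,"rz": 0,"fingers": 1},
  {"dx": 0,"dy": 0,"dz": 0,"rx": 0,"ry": 0,"rz": 0,"fingers": 1},
  {"dx": 0,"dy": 0,"dz": 0,"rx": 0,"ry": 0,"rz": 0,"fingers": 1},
  {"dx": 0,"dy": 0,"dz": 0,"rx": 0,"ry": 0,"rz": 0,"fingers": 1},
  {"dx": 0,"dy": 0,"dz": 0,"rx": 0,"ry": 0,"rz": 0,"fingers": 1},
])

```text
clock: 4.75
tcp_pos: [0.6218, 0.0443, 0.2343]
orientation: [0.0, 0.158, 0.987, 0.0]
wrist_force: [0.2, 2.4, 2.5]
finger_gap: 0.0125
```

```bash
python3 pose.py
```

```text
4.75 [0.6218 0.0443 0.2343] jaw 71.81 z [ 8.e-04  4.e-04 -1.e+00] F [0.2 2.4 2.5] gap 0.0125 q [-0.06  0.43  0.05  1.19  0.    0.26]
```

servo_tool([
  {"dx": 0,"dy": 0,"dz": 5,"rx": 0,"ry": 0,"rz": 0,"fingers": 1},
  {"dx": 0,"dy": 0,"dz": 10,"rx": 0,"ry": 0,"rz": 0,"fingers": 1},
  {"dx": 0,"dy": 0,"dz": 15,"rx": 0,"ry": 0,"rz": 0,"fingers": 1},
  {"dx": 0,"dy": 0,"dz": 10,"rx": 0,"ry": 0,"rz": 0,"fingers": 1},
  {"dx": -3,"dy": 10,"dz": 0,"rx": 0,"ry": 0,"rz": 0,"fingers": 1},
  {"dx": -7,"dy": 20,"dz": 0,"rx": 0,"ry": 0,"rz": 0,"fingers": 1},
  {"dx": -9,"dy": 25,"dz": 0,"rx": 0,"ry": 0,"rz": 0,"fingers": 1},
  {"dx": -9,"dy": 25,"dz": 0,"rx": 0,"ry": 0,"rz": 0,"fingers": 1},
])

```text
clock: 5.55
tcp_pos: [0.5927, 0.1251, 0.2732]
orientation: [-0.001, 0.159, 0.987, 0.0]
wrist_force: [0.7, 0.9, -4.4]
finger_gap: 0.0129
```

servo_tool([
  {"dx": -9,"dy": 25,"dz": 0,"rx": 0,"ry": 0,"rz": 0,"fingers": 1},
  {"dx": -9,"dy": 25,"dz": 0,"rx": 0,"ry": 0,"rz": 0,"fingers": 1},
  {"dx": -9,"dy": 25,"dz": 0,"rx": 0,"ry": 0,"rz": 0,"fingers": 1},
  {"dx": -9,"dy": 25,"dz": 0,"rx": 0,"ry": 0,"rz": 0,"fingers": 1},
  {"dx": -9,"dy": 25,"dz": 0,"rx": 0,"ry": 0,"rz": 0,"fingers": 1},
  {"dx": -7,"dy": 25,"dz": 0,"rx": 0,"ry": 0,"rz": 0,"fingers": 1},
  {"dx": -5,"dy": 20,"dz": 0,"rx": 0,"ry": 0,"rz": 0,"fingers": 1},
  {"dx": -3,"dy": 10,"dz": 0,"rx": 0,"ry": 0,"rz": 0,"fingers": 1},
])

```text
clock: 6.35
tcp_pos: [0.5322, 0.3061, 0.2733]
orientation: [-0.001, 0.157, 0.988, -0.0]
wrist_force: [0.4, -0.7, -3.5]
finger_gap: 0.0125
```

servo_tool([
  {"dx": 0,"dy": 0,"dz": -10,"rx": 0,"ry": 0,"rz": 0,"fingers": 1},
  {"dx": 0,"dy": 0,"dz": -20,"rx": 0,"ry": 0,"rz": 0,"fingers": 1},
  {"dx": 0,"dy": 0,"dz": -25,"rx": 0,"ry": 0,"rz": 0,"fingers": 1},
  {"dx": 0,"dy": 0,"dz": -25,"rx": 0,"ry": 0,"rz": 0,"fingers": 1},
  {"dx": 0,"dy": 0,"dz": -20,"rx": 0,"ry": 0,"rz": 0,"fingers": 1},
  {"dx": 0,"dy": 0,"dz": -9,"rx": 0,"ry": 0,"rz": 0,"fingers": 1},
  {"dx": 0,"dy": 0,"dz": 0,"rx": 0,"ry": 0,"rz": 0,"fingers": 1},
  {"dx": 0,"dy": 0,"dz": 0,"rx": 0,"ry": 0,"rz": 0,"fingers": 1},
])

```text
clock: 7.15
tcp_pos: [0.534, 0.3037, 0.1654]
orientation: [0.0, 0.159, 0.987, 0.0]
wrist_force: [0.5, -0.2, -3.1]
finger_gap: 0.0128
```

```bash
python3 pose.py; python3 - <<'E'
from h import *
a=cam('scene'); save(a,'scene2',crop=(180,100,560,385),scale=2)
E
```

```text
7.15 [0.534  0.3037 0.1654] jaw 71.75 z [ 6.e-04  1.e-04 -1.e+00] F [ 0.5 -0.2 -3.1] gap 0.0128 q [ 0.39  0.46 -0.09  1.03 -0.    0.71]
```

View pics/scene2.png

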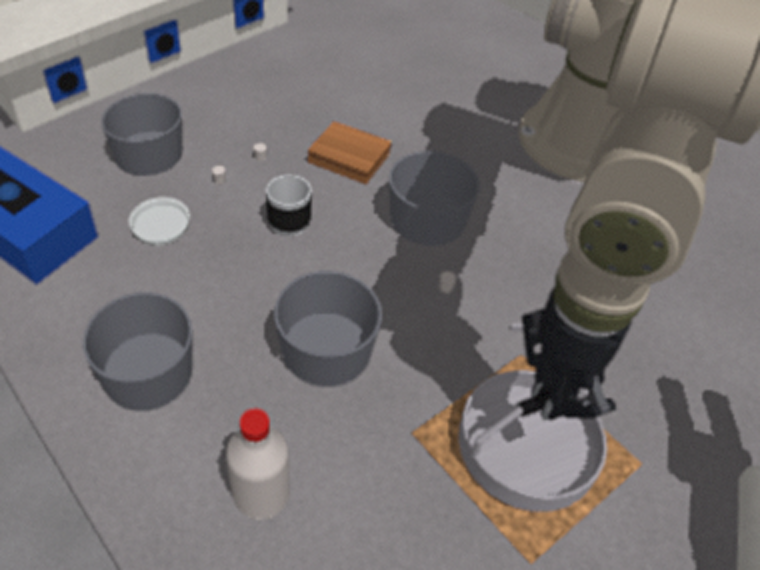

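The pan hangs level over the mat at (530,440), and the tub is clear at (330,325). Lowering it the last 7 mm and releasing.

servo_tool([
  {"dx": 0,"dy": 0,"dz": -4,"rx": 0,"ry": 0,"rz": 0,"fingers": 1},
  {"dx": 0,"dy": 0,"dz": -2,"rx": 0,"ry": 0,"rz": 0,"fingers": 1},
  {"dx": 0,"dy": 0,"dz": -1,"rx": 0,"ry": 0,"rz": 0,"fingers": 1},
  {"dx": 0,"dy": 0,"dz": 0,"rx": 0,"ry": 0,"rz": 0,"fingers": 1},
  {"dx": 0,"dy": 0,"dz": 0,"rx": 0,"ry": 0,"rz": 0,"fingers": 1},
])

```text
clock: 7.7
tcp_pos: [0.5336, 0.3042, 0.1581]
orientation: [0.0, 0.158, 0.987, 0.0]
wrist_force: [-0.3, -0.4, -2.5]
finger_gap: 0.0126
```

servo_tool([
  {"dx": 0,"dy": 0,"dz": -0.7,"rx": 0,"ry": 0,"rz": 0,"fingers": 1},
  {"dx": 0,"dy": 0,"dz": 0,"rx": 0,"ry": 0,"rz": 0,"fingers": 0.4},
  {"dx": 0,"dy": 0,"dz": 0,"rx": 0,"ry": 0,"rz": 0,"fingers": -1},
  {"dx": 0,"dy": 0,"dz": 0,"rx": 0,"ry": 0,"rz": 0,"fingers": -1},
  {"dx": 0,"dy": 0,"dz": 0,"rx": 0,"ry": 0,"rz": 0,"fingers": -1},
  {"dx": 0,"dy": 0,"dz": 20,"rx": 0,"ry": 0,"rz": 0,"fingers": -1},
  {"dx": 0,"dy": 0,"dz": 30,"rx": 0,"ry": 0,"rz": 0,"fingers": -1},
  {"dx": 0,"dy": 0,"dz": 40,"rx": 0,"ry": 0,"rz": 0,"fingers": -1},
])

```text
clock: 8.5
tcp_pos: [0.5326, 0.3036, 0.2463]
orientation: [-0.002, 0.158, 0.987, -0.001]
wrist_force: [0.2, -0.1, -0.2]
finger_gap: 0.0854
```

servo_tool([
  {"dx": -10,"dy": -20,"dz": 20,"rx": 0,"ry": 0,"rz": 0,"fingers": -1},
  {"dx": -16,"dy": -35,"dz": 0,"rx": 0,"ry": 0,"rz": 0,"fingers": -1},
  {"dx": -16,"dy": -35,"dz": 0,"rx": 0,"ry": 0,"rz": 0,"fingers": -1},
  {"dx": -16,"dy": -35,"dz": 0,"rx": 0,"ry": 0,"rz": 0,"fingers": -1},
  {"dx": -16,"dy": -35,"dz": 0,"rx": 0,"ry": 0,"rz": 0,"fingers": -1},
  {"dx": -16,"dy": -35,"dz": 0,"rx": 0,"ry": 0,"rz": 0,"fingers": -1},
  {"dx": -18,"dy": -36,"dz": -20,"rx": 0,"ry": 0,"rz": 0,"fingers": -1},
  {"dx": 0,"dy": 0,"dz": 0,"rx": 0,"ry": 0,"rz": 0,"fingers": -1},
])

```text
clock: 9.3
tcp_pos: [0.4215, 0.0703, 0.2449]
orientation: [-0.003, 0.16, 0.987, -0.001]
wrist_force: [-0.3, 0.5, -0.8]
finger_gap: 0.0854
```

servo_tool([
  {"dx": 0,"dy": 0,"dz": -50,"rx": 0,"ry": 0,"rz": 0,"fingers": -1},
  {"dx": 0,"dy": 0,"dz": 0,"rx": 0,"ry": 0,"rz": 0,"fingers": -1},
  {"dx": 0,"dy": 0,"dz": 0,"rx": 0,"ry": 0,"rz": 0,"fingers": -1},
])

```text
clock: 9.6
tcp_pos: [0.4251, 0.0733, 0.1973]
orientation: [-0.001, 0.158, 0.987, -0.0]
wrist_force: [0.4, 0.3, 0.3]
finger_gap: 0.086
```

```bash
python3 pose.py; python3 - <<'E'
from h import *
c=cam('wrist'); save(c,'wrist2')
for f in find('stopper3_mid','wrist'): print(f,at(c,f[1],f[2],.014).round(4))
t=cam('top')
for n in ('beaker_mid','stopper3_mid','tub_rim','pan_grip'): print(n,[(f,at(t,f[1],f[2],.07).round(4)) for f in find(n,'top')])
save(t,'top2',scale=1.25)
E
```

```text
9.6 [0.4251 0.0733 0.1973] jaw 71.8 z [-1.9e-03  2.0e-04 -1.0e+00] F [0.4 0.3 0.3] gap 0.086 q [-0.02  0.1  -0.49  0.98  0.    0.3 ]
(0.96, np.float64(325.8), np.float64(200.0), [312, 183, 340, 216], 762) [0.4291 0.075  0.014 ]
beaker_mid [((0.91, np.float64(359.0), np.float64(232.3), [343, 218, 373, 244], 474), array([ 0.5196, -0.1606,  0.07  ]))]
stopper3_mid []
tub_rim [((0.84, np.float64(274.7), np.float64(190.1), [249, 163, 304, 216], 2190), array([0.6245, 0.0495, 0.07  ])), ((0.77, np.float64(321.1), np.float64(114.5), [297, 88, 346, 141], 2159), array([ 0.8212, -0.0661,  0.07  ])), ((0.68, np.float64(308.2), np.float64(303.9), [279, 276, 334, 333], 2407), array([ 0.346 , -0.0364,  0.07  ])), ((0.57, np.float64(469.4), np.float64(199.5), [440, 172, 500, 229], 2380), array([ 0.6016, -0.4387,  0.07  ]))]
pan_grip [((0.68, np.float64(179.0), np.float64(226.0), [146, 197, 213, 256], 3074), array([0.5335, 0.2882, 0.07  ]))]
```

View pics/wrist2.png

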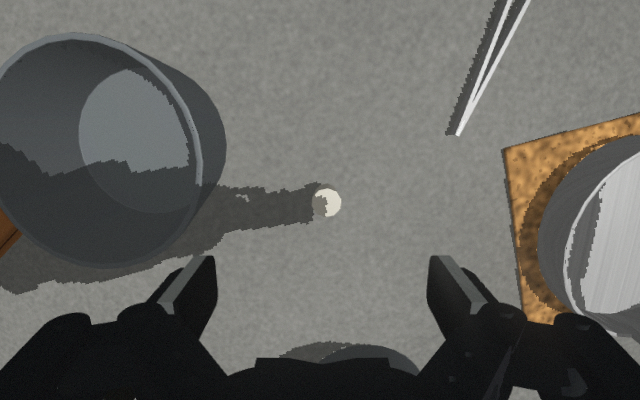

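The stopper top is at (326,202), putting it at about (0.428, 0.0745). Descending for it.

servo_tool([
  {"dx": 3,"dy": 1.5,"dz": -30,"rx": 0,"ry": 0,"rz": 0,"fingers": -1},
  {"dx": 0,"dy": 0,"dz": -40,"rx": 0,"ry": 0,"rz": 0,"fingers": -1},
  {"dx": 0,"dy": 0,"dz": -30,"rx": 0,"ry": 0,"rz": 0,"fingers": -1},
  {"dx": 0,"dy": 0,"dz": -20,"rx": 0,"ry": 0,"rz": 0,"fingers": -1},
  {"dx": 0,"dy": 0,"dz": 0,"rx": 0,"ry": 0,"rz": 0,"fingers": 0.3},
  {"dx": 0,"dy": 0,"dz": 0,"rx": 0,"ry": 0,"rz": 0,"fingers": 1},
  {"dx": 0,"dy": 0,"dz": 0,"rx": 0,"ry": 0,"rz": 0,"fingers": 1},
  {"dx": 0,"dy": 0,"dz": 0,"rx": 0,"ry": 0,"rz": 0,"fingers": 1},
], newtons=40)

```text
clock: 10.75
tcp_pos: [0.4295, 0.0746, 0.0785]
orientation: [0.001, 0.158, 0.987, 0.0]
wrist_force: [-0.1, -0.0, -0.0]
finger_gap: 0.0275
```

servo_tool([
  {"dx": 0,"dy": 0,"dz": 0,"rx": 0,"ry": 0,"rz": 0,"fingers": 1},
  {"dx": 0,"dy": 0,"dz": 0,"rx": 0,"ry": 0,"rz": 0,"fingers": 1},
  {"dx": 0,"dy": 0,"dz": 0,"rx": 0,"ry": 0,"rz": 0,"fingers": 1},
])

```text
clock: 11.05
tcp_pos: [0.4295, 0.0746, 0.0784]
orientation: [0.001, 0.158, 0.987, 0.0]
wrist_force: [-0.9, 0.2, 6.8]
finger_gap: 0.0193
```

```bash
python3 pose.py
```

```text
11.05 [0.4295 0.0746 0.0784] jaw 71.79 z [ 2.5e-03  1.0e-04 -1.0e+00] F [-0.9  0.2  6.8] gap 0.0193 q [-0.01  0.26 -0.65  0.66  0.    0.31]
```

servo_tool([
  {"dx": 0,"dy": 0,"dz": 20,"rx": 0,"ry": 0,"rz": 0,"fingers": 1},
  {"dx": 0,"dy": 0,"dz": 40,"rx": 0,"ry": 0,"rz": 0,"fingers": 1},
  {"dx": 0,"dy": 0,"dz": 40,"rx": 0,"ry": 0,"rz": 0,"fingers": 1},
  {"dx": 10,"dy": -26,"dz": 30,"rx": 0,"ry": 0,"rz": 0,"fingers": 1},
  {"dx": 16,"dy": -42,"dz": 0,"rx": 0,"ry": 0,"rz": 0,"fingers": 1},
  {"dx": 16,"dy": -42,"dz": 0,"rx": 0,"ry": 0,"rz": 0,"fingers": 1},
  {"dx": 16,"dy": -42,"dz": 0,"rx": 0,"ry": 0,"rz": 0,"fingers": 1},
  {"dx": 16,"dy": -42,"dz": 0,"rx": 0,"ry": 0,"rz": 0,"fingers": 1},
])

```text
clock: 11.85
tcp_pos: [0.5029, -0.1211, 0.2078]
orientation: [0.001, 0.158, 0.987, -0.0]
wrist_force: [0.9, 0.9, 0.0]
finger_gap: 0.019
```

servo_tool([
  {"dx": 16,"dy": -42,"dz": 0,"rx": 0,"ry": 0,"rz": 0,"fingers": 1},
  {"dx": 0,"dy": 0,"dz": 0,"rx": 0,"ry": 0,"rz": 0,"fingers": 1},
  {"dx": 0,"dy": 0,"dz": 0,"rx": 0,"ry": 0,"rz": 0,"fingers": 1},
])

```text
clock: 12.15
tcp_pos: [0.5183, -0.1623, 0.207]
orientation: [-0.0, 0.159, 0.987, 0.0]
wrist_force: [0.1, 0.6, -0.1]
finger_gap: 0.0195
```

```bash
python3 pose.py; python3 - <<'E'
from h import *
c=cam('wrist'); save(c,'wrist3')
b=find('beaker_mid','wrist'); t=cam('top'); bt=find('beaker_mid','top'); print(b,bt)
for f in b[:1]: e=f[3]; print('rim z.07',at(c,f[1],f[2],.05).round(4))
for f in find('stopper3_mid','wrist'): print(f,at(c,f[1],f[2],.014).round(4))
E
```

```text
12.15 [ 0.5183 -0.1623  0.207 ] jaw 71.67 z [-6.e-04  6.e-04 -1.e+00] F [ 0.1  0.6 -0.1] gap 0.0195 q [-0.45  0.3  -0.21  1.06  0.   -0.13]
[(0.61, np.float64(321.9), np.float64(202.0), [268, 151, 376, 251], 6605)] []
rim z.07 [ 0.516  -0.1614  0.05  ]
(0.62, np.float64(321.5), np.float64(269.7), [297, 234, 346, 303], 2778) [ 0.5796 -0.1828  0.014 ]
```

View pics/wrist3.png

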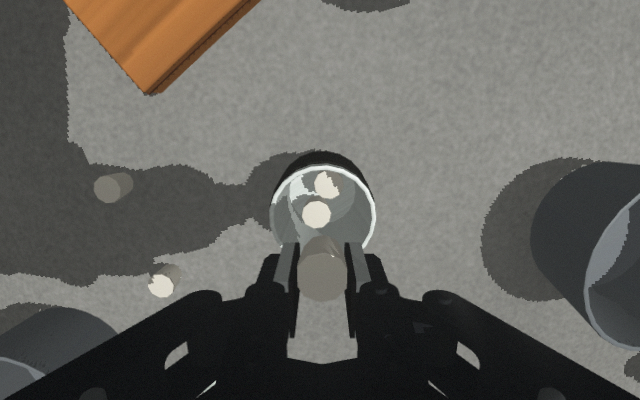

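The beaker mouth (324,212) is under the held stopper, with two stoppers in it. The strays are at (107,187) and (163,285). Lowering and releasing.

servo_tool([
  {"dx": 1,"dy": -1,"dz": -30,"rx": 0,"ry": 0,"rz": 0,"fingers": 1},
  {"dx": 0,"dy": 0,"dz": -22,"rx": 0,"ry": 0,"rz": 0,"fingers": 1},
  {"dx": 0,"dy": 0,"dz": -8,"rx": 0,"ry": 0,"rz": 0,"fingers": 1},
  {"dx": 0,"dy": 0,"dz": 0,"rx": 0,"ry": 0,"rz": 0,"fingers": 1},
  {"dx": 0,"dy": 0,"dz": 0,"rx": 0,"ry": 0,"rz": 0,"fingers": 1},
  {"dx": 0,"dy": 0,"dz": 0,"rx": 0,"ry": 0,"rz": 0,"fingers": 0.2},
  {"dx": 0,"dy": 0,"dz": 0,"rx": 0,"ry": 0,"rz": 0,"fingers": 0},
  {"dx": 0,"dy": 0,"dz": 0,"rx": 0,"ry": 0,"rz": 0,"fingers": 0},
])

```text
clock: 13.2
tcp_pos: [0.52, -0.1626, 0.148]
orientation: [0.001, 0.158, 0.987, -0.0]
wrist_force: [-1.3, -0.3, -0.1]
finger_gap: 0.0423
```

servo_tool([
  {"dx": 0,"dy": 0,"dz": 0,"rx": 0,"ry": 0,"rz": 0,"fingers": -0.3},
  {"dx": 0,"dy": 0,"dz": 0,"rx": 0,"ry": 0,"rz": 0,"fingers": -0.3},
  {"dx": 0,"dy": 0,"dz": 30,"rx": 0,"ry": 0,"rz": 0,"fingers": -1},
  {"dx": 0,"dy": 0,"dz": 30,"rx": 0,"ry": 0,"rz": 0,"fingers": -1},
  {"dx": 0,"dy": -10,"dz": 0,"rx": 0,"ry": 0,"rz": 0,"fingers": -1},
  {"dx": -9,"dy": -30,"dz": 0,"rx": 0,"ry": 0,"rz": 0,"fingers": -1},
  {"dx": -12,"dy": -30,"dz": 0,"rx": 0,"ry": 0,"rz": 0,"fingers": -1},
  {"dx": -12,"dy": -25,"dz": 0,"rx": 0,"ry": 0,"rz": 0,"fingers": -1},
])

```text
clock: 14.0
tcp_pos: [0.4861, -0.2588, 0.2067]
orientation: [-0.0, 0.158, 0.987, -0.0]
wrist_force: [0.5, 0.1, 0.0]
finger_gap: 0.0854
```

servo_tool([
  {"dx": -12,"dy": -25,"dz": 0,"rx": 0,"ry": 0,"rz": 0,"fingers": -1},
  {"dx": -12,"dy": -30,"dz": 0,"rx": 0,"ry": 0,"rz": 0,"fingers": -1},
  {"dx": 0,"dy": 0,"dz": 0,"rx": 0,"ry": 0,"rz": 0,"fingers": -1},
  {"dx": 0,"dy": 0,"dz": 0,"rx": 0,"ry": 0,"rz": 0,"fingers": -1},
])

```text
clock: 14.4
tcp_pos: [0.4619, -0.313, 0.2065]
orientation: [-0.0, 0.159, 0.987, 0.0]
wrist_force: [0.4, 1.3, -0.2]
finger_gap: 0.0852
```

```bash
python3 pose.py; python3 - <<'E'
from h import *
c=cam('wrist'); save(c,'wrist4')
for f in find('stopper3_mid','wrist'): print(f,at(c,f[1],f[2],.014).round(4))
print(find('beaker_mid','wrist'))
E
```

```text
14.4 [ 0.4619 -0.313   0.2065] jaw 71.68 z [-6.e-04  1.e-03 -1.e+00] F [ 0.4  1.3 -0.2] gap 0.0852 q [-0.74  0.33 -0.18  1.07  0.   -0.42]
(0.73, np.float64(556.8), np.float64(211.9), [534, 195, 576, 226], 1019) [ 0.5356 -0.1407  0.014 ]
(0.62, np.float64(553.2), np.float64(214.8), [481, 157, 620, 271], 10318) [ 0.537 -0.144  0.014]
[(0.62, np.float64(552.9), np.float64(214.9), [483, 158, 623, 274], 10074)]
```

View pics/wrist4.png

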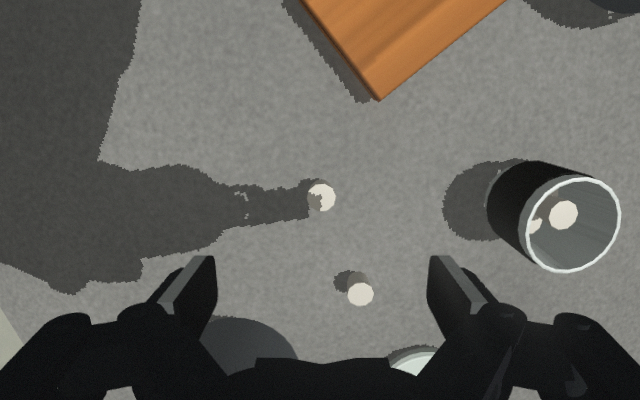

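Stopper C's top is at (321,198), B's at (360,294), and the beaker is upright at (555,215).

```bash
python3 - <<'E'
from h import *
c=cam('wrist')
print(at(c,321,197,.02).round(4),at(c,360,294,.024).round(4),at(c,573,224,.07).round(4))
E
```

```text
[ 0.4646 -0.3128  0.02  ] [ 0.5491 -0.3078  0.024 ] [ 0.5183 -0.162   0.07  ]
```

servo_tool([
  {"dx": 2,"dy": 0,"dz": -40,"rx": 0,"ry": 0,"rz": 0,"fingers": -1},
  {"dx": 0,"dy": 0,"dz": -40,"rx": 0,"ry": 0,"rz": 0,"fingers": -1},
  {"dx": 0,"dy": 0,"dz": -30,"rx": 0,"ry": 0,"rz": 0,"fingers": -1},
  {"dx": 0,"dy": 0,"dz": -19,"rx": 0,"ry": 0,"rz": 0,"fingers": -1},
  {"dx": 0,"dy": 0,"dz": 0,"rx": 0,"ry": 0,"rz": 0,"fingers": 0.3},
  {"dx": 0,"dy": 0,"dz": 0,"rx": 0,"ry": 0,"rz": 0,"fingers": 1},
  {"dx": 0,"dy": 0,"dz": 0,"rx": 0,"ry": 0,"rz": 0,"fingers": 1},
  {"dx": 0,"dy": 0,"dz": 0,"rx": 0,"ry": 0,"rz": 0,"fingers": 1},
])

```text
clock: 15.4
tcp_pos: [0.4655, -0.313, 0.0798]
orientation: [0.001, 0.158, 0.987, -0.001]
wrist_force: [0.6, -0.1, 0.1]
finger_gap: 0.0283
```

servo_tool([
  {"dx": 0,"dy": 0,"dz": 0,"rx": 0,"ry": 0,"rz": 0,"fingers": 1},
  {"dx": 0,"dy": 0,"dz": 0,"rx": 0,"ry": 0,"rz": 0,"fingers": 1},
  {"dx": 0,"dy": 0,"dz": 0,"rx": 0,"ry": 0,"rz": 0,"fingers": 1},
  {"dx": 0,"dy": 0,"dz": 20,"rx": 0,"ry": 0,"rz": 0,"fingers": 1},
  {"dx": 0,"dy": 0,"dz": 40,"rx": 0,"ry": 0,"rz": 0,"fingers": 1},
  {"dx": 0,"dy": 0,"dz": 40,"rx": 0,"ry": 0,"rz": 0,"fingers": 1},
  {"dx": 5,"dy": 15,"dz": 20,"rx": 0,"ry": 0,"rz": 0,"fingers": 1},
  {"dx": 10,"dy": 25,"dz": 0,"rx": 0,"ry": 0,"rz": 0,"fingers": 1},
])

```text
clock: 16.2
tcp_pos: [0.481, -0.2745, 0.2024]
orientation: [0.003, 0.16, 0.987, -0.002]
wrist_force: [0.5, 0.5, -0.9]
finger_gap: 0.0197
```

servo_tool([
  {"dx": 10,"dy": 30,"dz": 0,"rx": 0,"ry": 0,"rz": 0,"fingers": 1},
  {"dx": 10,"dy": 30,"dz": 0,"rx": 0,"ry": 0,"rz": 0,"fingers": 1},
  {"dx": 10,"dy": 30,"dz": 0,"rx": 0,"ry": 0,"rz": 0,"fingers": 1},
  {"dx": 10,"dy": 20,"dz": 0,"rx": 0,"ry": 0,"rz": 0,"fingers": 1},
  {"dx": 0,"dy": 0,"dz": 0,"rx": 0,"ry": 0,"rz": 0,"fingers": 1},
  {"dx": 0,"dy": 0,"dz": 0,"rx": 0,"ry": 0,"rz": 0,"fingers": 1},
])

```text
clock: 16.8
tcp_pos: [0.5195, -0.1622, 0.1983]
orientation: [0.0, 0.158, 0.987, -0.0]
wrist_force: [-0.8, -0.6, 0.1]
finger_gap: 0.0195
```

```bash
python3 pose.py; python3 - <<'E'
from h import *
c=cam('wrist'); save(c,'wrist5')
for f in find('stopper3_mid','wrist'): print(f,at(c,f[1],f[2],.014).round(4))
print(find('beaker_mid','wrist'))
E
```

```text
16.8 [ 0.5195 -0.1622  0.1983] jaw 71.86 z [-1.e-04 -4.e-04 -1.e+00] F [-0.8 -0.6  0.1] gap 0.0195 q [-0.45  0.31 -0.23  1.04 -0.   -0.13]
[(0.79, np.float64(320.9), np.float64(202.0), [264, 148, 378, 253], 6559)]
```

servo_tool([
  {"dx": 0,"dy": -0.5,"dz": -30,"rx": 0,"ry": 0,"rz": 0,"fingers": 1},
  {"dx": 0,"dy": 0,"dz": -15,"rx": 0,"ry": 0,"rz": 0,"fingers": 1},
  {"dx": 0,"dy": 0,"dz": -4,"rx": 0,"ry": 0,"rz": 0,"fingers": 1},
  {"dx": 0,"dy": 0,"dz": 0,"rx": 0,"ry": 0,"rz": 0,"fingers": 1},
  {"dx": 0,"dy": 0,"dz": 0,"rx": 0,"ry": 0,"rz": 0,"fingers": 1},
  {"dx": 0,"dy": 0,"dz": 0,"rx": 0,"ry": 0,"rz": 0,"fingers": 0.2},
  {"dx": 0,"dy": 0,"dz": 0,"rx": 0,"ry": 0,"rz": 0,"fingers": 0},
  {"dx": 0,"dy": 0,"dz": 0,"rx": 0,"ry": 0,"rz": 0,"fingers": 0},
])

```text
clock: 17.75
tcp_pos: [0.5199, -0.163, 0.1498]
orientation: [0.001, 0.158, 0.987, -0.0]
wrist_force: [0.2, 0.7, 0.2]
finger_gap: 0.0425
```

servo_tool([
  {"dx": 0,"dy": 0,"dz": 0,"rx": 0,"ry": 0,"rz": 0,"fingers": -0.3},
  {"dx": 0,"dy": 0,"dz": 0,"rx": 0,"ry": 0,"rz": 0,"fingers": -0.3},
  {"dx": 0,"dy": 0,"dz": 30,"rx": 0,"ry": 0,"rz": 0,"fingers": -1},
  {"dx": 0,"dy": 0,"dz": 30,"rx": 0,"ry": 0,"rz": 0,"fingers": -1},
  {"dx": 0,"dy": -17,"dz": 0,"rx": 0,"ry": 0,"rz": 0,"fingers": -1},
  {"dx": 7,"dy": -30,"dz": 0,"rx": 0,"ry": 0,"rz": 0,"fingers": -1},
  {"dx": 7,"dy": -35,"dz": 0,"rx": 0,"ry": 0,"rz": 0,"fingers": -1},
  {"dx": 7,"dy": -35,"dz": 0,"rx": 0,"ry": 0,"rz": 0,"fingers": -1},
])

```text
clock: 18.55
tcp_pos: [0.5405, -0.2812, 0.2088]
orientation: [-0.0, 0.158, 0.987, 0.0]
wrist_force: [1.3, -0.1, 0.6]
finger_gap: 0.0858
```

servo_tool([
  {"dx": 7,"dy": -29,"dz": 0,"rx": 0,"ry": 0,"rz": 0,"fingers": -1},
  {"dx": 0,"dy": 0,"dz": 0,"rx": 0,"ry": 0,"rz": 0,"fingers": -1},
  {"dx": 0,"dy": 0,"dz": 0,"rx": 0,"ry": 0,"rz": 0,"fingers": -1},
])

```text
clock: 18.85
tcp_pos: [0.5469, -0.3097, 0.2081]
orientation: [-0.001, 0.159, 0.987, 0.001]
wrist_force: [-0.4, 1.1, 0.0]
finger_gap: 0.0857
```

```bash
python3 pose.py; python3 - <<'E'
from h import *
c=cam('wrist'); save(c,'wrist6')
for f in find('stopper3_mid','wrist'): print(f,at(c,f[1],f[2],.014).round(4))
print(find('beaker_mid','wrist'))
E
```

```text
18.85 [ 0.5469 -0.3097  0.2081] jaw 71.7 z [-0.0013  0.0013 -1.    ] F [-0.4  1.1  0. ] gap 0.0857 q [-0.64  0.46  0.02  1.14  0.   -0.32]
(0.9, np.float64(532.3), np.float64(106.8), [519, 84, 551, 128], 1216) [ 0.534  -0.1424  0.014 ]
[(0.63, np.float64(532.2), np.float64(94.3), [456, 39, 602, 155], 10209)]
```

View pics/wrist6.png

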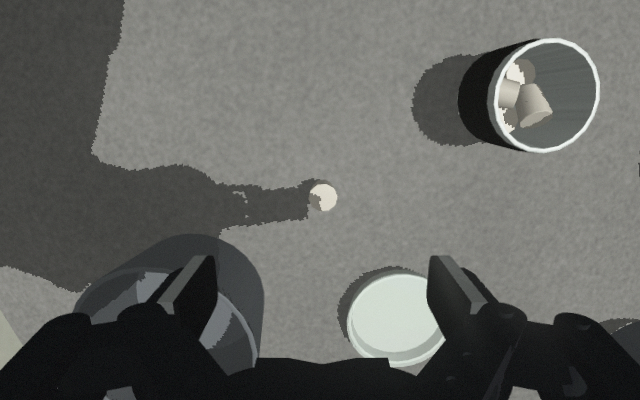

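Stopper B's top is at (322,197) and clear of the tub and petri dish; the beaker at (540,95) holds the earlier ones. Grasping B.

servo_tool([
  {"dx": 2,"dy": 0,"dz": -40,"rx": 0,"ry": 0,"rz": 0,"fingers": -1},
  {"dx": 0,"dy": 0,"dz": -40,"rx": 0,"ry": 0,"rz": 0,"fingers": -1},
  {"dx": 0,"dy": 0,"dz": -30,"rx": 0,"ry": 0,"rz": 0,"fingers": -1},
  {"dx": 0,"dy": 0,"dz": -20,"rx": 0,"ry": 0,"rz": 0,"fingers": -1},
  {"dx": 0,"dy": 0,"dz": 0,"rx": 0,"ry": 0,"rz": 0,"fingers": 0.3},
  {"dx": 0,"dy": 0,"dz": 0,"rx": 0,"ry": 0,"rz": 0,"fingers": 1},
  {"dx": 0,"dy": 0,"dz": 0,"rx": 0,"ry": 0,"rz": 0,"fingers": 1},
  {"dx": 0,"dy": 0,"dz": 0,"rx": 0,"ry": 0,"rz": 0,"fingers": 1},
])

```text
clock: 19.8
tcp_pos: [0.5505, -0.3094, 0.0811]
orientation: [0.001, 0.158, 0.987, -0.001]
wrist_force: [0.4, -0.1, -0.2]
finger_gap: 0.028
```

servo_tool([
  {"dx": 0,"dy": 0,"dz": 0,"rx": 0,"ry": 0,"rz": 0,"fingers": 1},
  {"dx": 0,"dy": 0,"dz": 0,"rx": 0,"ry": 0,"rz": 0,"fingers": 1},
  {"dx": 0,"dy": 0,"dz": 0,"rx": 0,"ry": 0,"rz": 0,"fingers": 1},
  {"dx": 0,"dy": 0,"dz": 20,"rx": 0,"ry": 0,"rz": 0,"fingers": 1},
  {"dx": 0,"dy": 0,"dz": 40,"rx": 0,"ry": 0,"rz": 0,"fingers": 1},
  {"dx": 0,"dy": 0,"dz": 40,"rx": 0,"ry": 0,"rz": 0,"fingers": 1},
  {"dx": -3,"dy": 15,"dz": 20,"rx": 0,"ry": 0,"rz": 0,"fingers": 1},
  {"dx": -5,"dy": 25,"dz": 0,"rx": 0,"ry": 0,"rz": 0,"fingers": 1},
])

```text
clock: 20.6
tcp_pos: [0.5435, -0.2711, 0.2038]
orientation: [0.004, 0.159, 0.987, -0.002]
wrist_force: [0.3, -0.3, -0.5]
finger_gap: 0.0191
```

servo_tool([
  {"dx": -6,"dy": 30,"dz": 0,"rx": 0,"ry": 0,"rz": 0,"fingers": 1},
  {"dx": -6,"dy": 30,"dz": 0,"rx": 0,"ry": 0,"rz": 0,"fingers": 1},
  {"dx": -6,"dy": 30,"dz": 0,"rx": 0,"ry": 0,"rz": 0,"fingers": 1},
  {"dx": -4,"dy": 17,"dz": 0,"rx": 0,"ry": 0,"rz": 0,"fingers": 1},
  {"dx": 0,"dy": 0,"dz": 0,"rx": 0,"ry": 0,"rz": 0,"fingers": 1},
  {"dx": 0,"dy": 0,"dz": 0,"rx": 0,"ry": 0,"rz": 0,"fingers": 1},
])

```text
clock: 21.2
tcp_pos: [0.52, -0.1623, 0.1996]
orientation: [0.001, 0.158, 0.987, -0.0]
wrist_force: [-0.1, -0.0, -0.4]
finger_gap: 0.0193
```

```bash
python3 pose.py; python3 - <<'E'
from h import *
c=cam('wrist'); save(c,'wrist7')
print(find('beaker_mid','wrist'))
E
```

```text
21.2 [ 0.52   -0.1623  0.1996] jaw 71.82 z [ 1.1e-03 -9.0e-04 -1.0e+00] F [-0.1 -0.  -0.4] gap 0.0193 q [-0.45  0.31 -0.22  1.04 -0.   -0.13]
[(0.68, np.float64(321.6), np.float64(200.4), [262, 146, 378, 250], 5221)]
```

Release, then rise high and look around for any further strays.

servo_tool([
  {"dx": -0.5,"dy": -0.5,"dz": -30,"rx": 0,"ry": 0,"rz": 0,"fingers": 1},
  {"dx": 0,"dy": 0,"dz": -15,"rx": 0,"ry": 0,"rz": 0,"fingers": 1},
  {"dx": 0,"dy": 0,"dz": -4,"rx": 0,"ry": 0,"rz": 0,"fingers": 1},
  {"dx": 0,"dy": 0,"dz": 0,"rx": 0,"ry": 0,"rz": 0,"fingers": 1},
  {"dx": 0,"dy": 0,"dz": 0,"rx": 0,"ry": 0,"rz": 0,"fingers": 1},
  {"dx": 0,"dy": 0,"dz": 0,"rx": 0,"ry": 0,"rz": 0,"fingers": 0.2},
  {"dx": 0,"dy": 0,"dz": 0,"rx": 0,"ry": 0,"rz": 0,"fingers": 0},
  {"dx": 0,"dy": 0,"dz": 0,"rx": 0,"ry": 0,"rz": 0,"fingers": 0},
])

```text
clock: 22.1
tcp_pos: [0.5194, -0.1626, 0.1508]
orientation: [0.001, 0.158, 0.987, -0.0]
wrist_force: [-0.0, -0.3, 1.0]
finger_gap: 0.0428
```

servo_tool([
  {"dx": 0,"dy": 0,"dz": 0,"rx": 0,"ry": 0,"rz": 0,"fingers": -0.3},
  {"dx": 0,"dy": 0,"dz": 0,"rx": 0,"ry": 0,"rz": 0,"fingers": -0.3},
  {"dx": 0,"dy": 0,"dz": 30,"rx": 0,"ry": 0,"rz": 0,"fingers": -1},
  {"dx": 0,"dy": 0,"dz": 40,"rx": 0,"ry": 0,"rz": 0,"fingers": -1},
  {"dx": -20,"dy": 0,"dz": 40,"rx": 0,"ry": 0,"rz": 0,"fingers": -1},
  {"dx": -20,"dy": 0,"dz": 40,"rx": 0,"ry": 0,"rz": 0,"fingers": -1},
  {"dx": -10,"dy": 0,"dz": 10,"rx": 0,"ry": 0,"rz": 0,"fingers": -1},
  {"dx": 0,"dy": 0,"dz": 0,"rx": 0,"ry": 0,"rz": 0,"fingers": -1},
])

```text
clock: 22.9
tcp_pos: [0.4689, -0.1627, 0.3124]
orientation: [0.002, 0.159, 0.987, -0.001]
wrist_force: [0.3, -0.2, 1.0]
finger_gap: 0.0855
```

```bash
python3 pose.py; python3 - <<'E'
from h import *
c=cam('wrist'); a=cam('scene'); t=cam('top')
w=c['img'][:,:,::-1]; s=a['img'][:,:,::-1]; p=t['img'][:,:,::-1]
for n in ('wrist','scene','top'): print(n,find('stopper3_mid',n),find('beaker_mid',n))
cv2.imwrite('pics/combo8.png',cv2.resize(np.vstack([np.hstack([w[:370,:],s[:370]]) ,np.hstack([p[50:400],np.zeros_like(p[50:400])])]),(800,450),interpolation=cv2.INTER_AREA)) 
cv2.imwrite('pics/w8.png',w); cv2.imwrite('pics/t8.png',p); cv2.imwrite('pics/s8.png',s)
E
```

```text
22.9 [ 0.4689 -0.1627  0.3124] jaw 71.76 z [ 0.0037 -0.0019 -1.    ] F [ 0.3 -0.2  1. ] gap 0.0855 q [-0.5   0.16 -0.14  1.27  0.   -0.18]
wrist [(0.55, np.float64(349.0), np.float64(227.6), [339, 222, 359, 236], 258)] [(0.86, np.float64(337.9), np.float64(223.1), [303, 174, 376, 259], 3023)]
scene [] [(0.68, np.float64(323.9), np.float64(202.0), [315, 188, 338, 221], 527)]
top [(0.37, np.float64(355.1), np.float64(227.9), [355, 226, 358, 232], 43), (0.33, np.float64(354.1), np.float64(235.0), [346, 231, 363, 242], 79)] [(0.76, np.float64(355.5), np.float64(224.8), [345, 219, 370, 233], 107)]
```

View pics/w8.png

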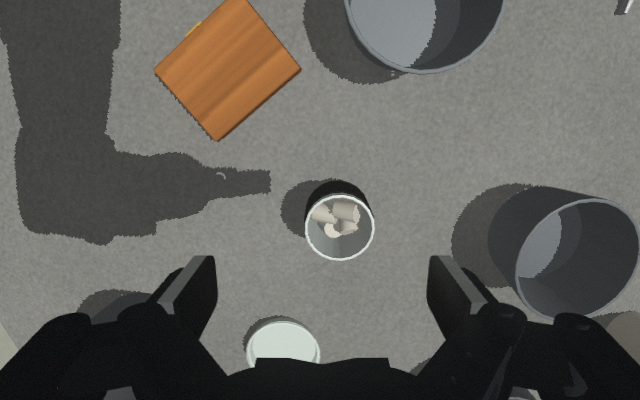

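The beaker at (340,225) holds the stoppers and no strays show on this part of the bench. There is a small yellow spot on the wood block at (193,30). I'll check that and the bench's left side before pouring.

```bash
python3 - <<'E'
import cv2,numpy as np
w=cv2.imread('pics/w8.png'); t=cv2.imread('pics/t8.png'); s=cv2.imread('pics/s8.png')
f=lambda i,l,t_,r,b,W,H: cv2.resize(i[t_:b,l:r],(W,H),interpolation=cv2.INTER_CUBIC)
top=np.hstack([f(w,140,0,320,150,360,300),f(t,0,80,220,330,440,300)[:, :440]])
bot=np.hstack([f(t,200,60,620,390,400,300),f(s,200,120,600,400,400,300)])
cv2.imwrite('pics/c8.png',np.vstack([top,bot]))
E
```

```text
(no output)
```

View pics/c8.png

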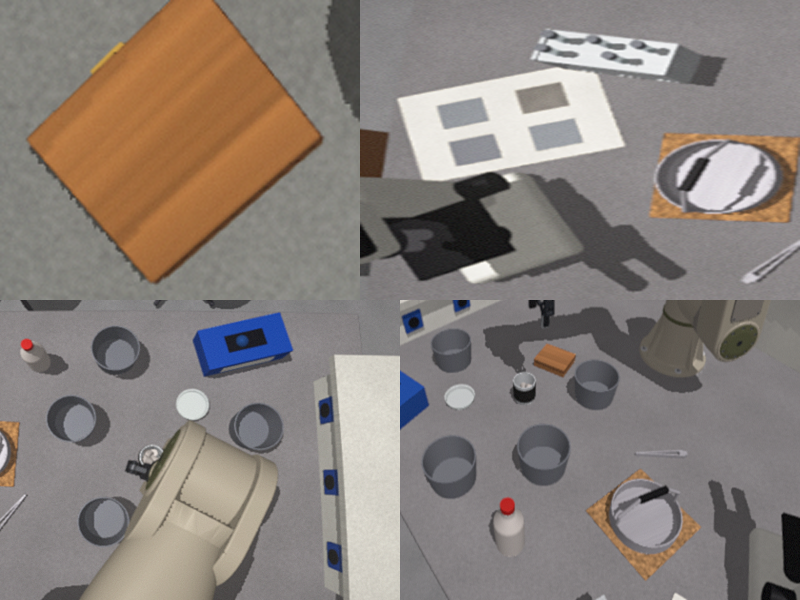

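The yellow spot is a label on the wood block. No further strays show, so three were present and all are in the beaker. For pouring I'll take the beaker from the side with the tool tilted, so I'm turning the tool first.

servo_tool([
  {"dx": -2,"dy": -14,"dz": 0,"rx": 0,"ry": 0,"rz": -0.148,"fingers": -1},
  {"dx": -2,"dy": -14,"dz": 0,"rx": 0,"ry": 0,"rz": -0.148,"fingers": -1},
  {"dx": -2,"dy": -14,"dz": 0,"rx": 0,"ry": 0,"rz": -0.148,"fingers": -1},
  {"dx": -2,"dy": -14,"dz": 0,"rx": 0,"ry": 0,"rz": -0.148,"fingers": -1},
  {"dx": -2,"dy": -14,"dz": 0,"rx": 0,"ry": 0,"rz": -0.148,"fingers": -1},
  {"dx": -2,"dy": -14,"dz": 0,"rx": 0,"ry": 0,"rz": -0.148,"fingers": -1},
  {"dx": -2,"dy": -14,"dz": 0,"rx": 0,"ry": 0,"rz": -0.148,"fingers": -1},
  {"dx": -1,"dy": -13,"dz": 0,"rx": 0,"ry": 0,"rz": -0.148,"fingers": -1},
])

```text
clock: 24.15
tcp_pos: [0.454, -0.274, 0.3097]
orientation: [-0.0, 0.685, 0.729, -0.0]
wrist_force: [-0.6, 0.4, -0.7]
finger_gap: 0.0854
```

servo_tool([
  {"dx": 0,"dy": 0,"dz": 0,"rx": 0,"ry": 0,"rz": -0.148,"fingers": -1},
  {"dx": 0,"dy": 0,"dz": 0,"rx": 0,"ry": 0,"rz": -0.148,"fingers": -1},
  {"dx": 0,"dy": 0,"dz": 0,"rx": 0,"ry": 0,"rz": -0.148,"fingers": -1},
  {"dx": 0,"dy": 0,"dz": 0,"rx": 0,"ry": 0,"rz": -0.148,"fingers": -1},
  {"dx": 0,"dy": 0,"dz": 0,"rx": 0,"ry": 0,"rz": 0,"fingers": -1},
])

```text
clock: 24.65
tcp_pos: [0.4541, -0.2734, 0.3098]
orientation: [-0.0, 0.866, 0.5, -0.0]
wrist_force: [-0.0, -0.3, -0.4]
finger_gap: 0.0853
```

servo_tool([
  {"dx": 0,"dy": 0,"dz": 0,"rx": 0.1228,"ry": -0.0709,"rz": 0,"fingers": -1},
  {"dx": 0,"dy": 0,"dz": 0,"rx": 0.1228,"ry": -0.0709,"rz": 0,"fingers": -1},
  {"dx": 0,"dy": 0,"dz": 0,"rx": 0.1228,"ry": -0.0709,"rz": 0,"fingers": -1},
  {"dx": 0,"dy": 0,"dz": 0,"rx": 0.1228,"ry": -0.0709,"rz": 0,"fingers": -1},
  {"dx": 0,"dy": 0,"dz": 0,"rx": 0.1228,"ry": -0.0709,"rz": 0,"fingers": -1},
  {"dx": 0,"dy": 0,"dz": 0,"rx": 0.1228,"ry": -0.0709,"rz": 0,"fingers": -1},
  {"dx": 0,"dy": 0,"dz": 0,"rx": 0.1228,"ry": -0.0709,"rz": 0,"fingers": -1},
  {"dx": 0,"dy": 0,"dz": 0,"rx": 0.1228,"ry": -0.0709,"rz": 0,"fingers": -1},
])

```text
clock: 25.45
tcp_pos: [0.4542, -0.2744, 0.3106]
orientation: [-0.267, 0.728, 0.423, 0.468]
wrist_force: [-0.3, 0.4, -1.2]
finger_gap: 0.0856
```

```bash
python3 pose.py; python3 - <<'E'
from h import *
b=cam('top')
print('wood',[at(b,u/1.25,v/1.25,.02).round(3) for u,v in ((443,365),(492,347),(510,382),(465,405))])
E
```

```text
25.45 [ 0.4542 -0.2744  0.3106] jaw -29.98 z [ 0.4563  0.785  -0.419 ] F [-0.3  0.4 -1.2] gap 0.0856 q [-1.05  0.59  0.06  1.86  0.9   0.62]
wood [array([ 0.369, -0.152,  0.02 ]), array([ 0.406, -0.253,  0.02 ]), array([ 0.335, -0.289,  0.02 ]), array([ 0.289, -0.196,  0.02 ])]
```

servo_tool([
  {"dx": 7.5,"dy": 13,"dz": -30,"rx": 0,"ry": 0,"rz": 0,"fingers": -1},
  {"dx": 0,"dy": 0,"dz": -40,"rx": 0,"ry": 0,"rz": 0,"fingers": -1},
  {"dx": 0,"dy": 0,"dz": -40,"rx": 0,"ry": 0,"rz": 0,"fingers": -1},
  {"dx": 0,"dy": 0,"dz": -30,"rx": 0,"ry": 0,"rz": 0,"fingers": -1},
  {"dx": 0,"dy": 0,"dz": -20,"rx": 0,"ry": 0,"rz": 0,"fingers": -1},
  {"dx": 0,"dy": 0,"dz": 0,"rx": 0,"ry": 0,"rz": 0,"fingers": -1},
  {"dx": 0,"dy": 0,"dz": 0,"rx": 0,"ry": 0,"rz": 0,"fingers": -1},
])

```text
clock: 26.2
tcp_pos: [0.4618, -0.2604, 0.1507]
orientation: [-0.268, 0.73, 0.423, 0.465]
wrist_force: [0.0, -0.5, -0.1]
finger_gap: 0.0856
```

```bash
python3 pose.py; python3 - <<'E'
from h import *
c=cam('wrist'); t=cam('top'); a=cam('scene'); save(c,'w9')
for n,k in (('wrist',c),('top',t),('scene',a)):
    for f in find('beaker_mid',n): print(n,f,at(k,f[1],f[2],.035).round(4))
for z in (0,.07): print(z,proj(c,[.5185,-.1625,z]))
th=np.linspace(0,2*np.pi,60); P=np.array([proj(c,[.5185+.033*np.cos(x),-.1625+.033*np.sin(x),.07]) for x in th]); print('pred rim ext',P.min(0),P.max(0))
E
```

```text
26.2 [ 0.4618 -0.2604  0.1507] jaw -29.93 z [ 0.4527  0.7848 -0.4233] F [ 0.  -0.5 -0.1] gap 0.0856 q [-1.03  0.74 -0.11  1.52  0.92  0.65]
wrist (0.62, np.float64(332.6), np.float64(270.6), [320, 253, 348, 285], 738) [ 0.5329 -0.1547  0.035 ]
wrist (0.57, np.float64(324.6), np.float64(283.4), [270, 217, 376, 348], 8832) [ 0.5223 -0.1615  0.035 ]
top (0.65, np.float64(358.3), np.float64(232.0), [345, 219, 372, 245], 339) [ 0.5218 -0.1618  0.035 ]
scene (0.77, np.float64(323.7), np.float64(202.5), [315, 187, 336, 219], 532) [ 0.5183 -0.1675  0.035 ]
0 (np.float64(320.6726134815342), np.float64(314.0736056973013))
0.07 (np.float64(320.5293105188688), np.float64(253.4887942190269))
pred rim ext [267.64237532 217.21648056] [373.42509978 298.52499902]
```

View pics/w9.png

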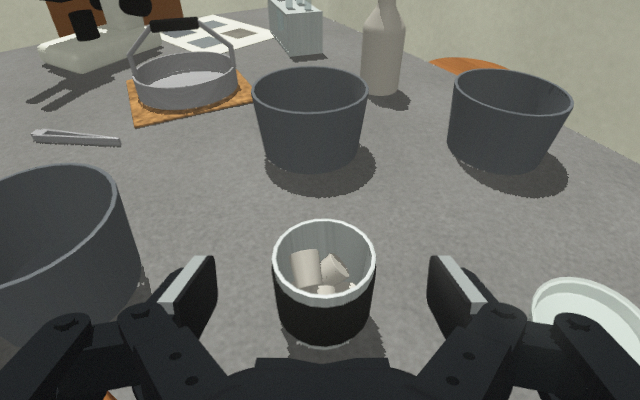

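The beaker is centred between the fingers at (324,283), the petri dish and tubs are clear, and no strays show on the bench's left side. Descending and advancing.

servo_tool([
  {"dx": 0,"dy": 0,"dz": -30,"rx": 0,"ry": 0,"rz": 0,"fingers": -1},
  {"dx": 1.5,"dy": -1,"dz": -30,"rx": 0,"ry": 0,"rz": 0,"fingers": -1},
  {"dx": 0,"dy": 0,"dz": -20,"rx": 0,"ry": 0,"rz": 0,"fingers": -1},
  {"dx": 0,"dy": 0,"dz": -10,"rx": 0,"ry": 0,"rz": 0,"fingers": -1},
  {"dx": 5,"dy": 8.6,"dz": 0,"rx": 0,"ry": 0,"rz": 0,"fingers": -1},
  {"dx": 10,"dy": 17.4,"dz": 0,"rx": 0,"ry": 0,"rz": 0,"fingers": -1},
  {"dx": 10,"dy": 17.4,"dz": 0,"rx": 0,"ry": 0,"rz": 0,"fingers": -1},
  {"dx": 0,"dy": 0,"dz": 0,"rx": 0,"ry": 0,"rz": 0,"fingers": -1},
])

```text
clock: 27.3
tcp_pos: [0.4889, -0.2156, 0.0618]
orientation: [-0.269, 0.73, 0.423, 0.465]
wrist_force: [-1.5, -0.1, 0.1]
finger_gap: 0.0852
```

servo_tool([
  {"dx": 4,"dy": 6.9,"dz": 0,"rx": 0,"ry": 0,"rz": 0,"fingers": -1},
  {"dx": 3,"dy": 4.6,"dz": 0,"rx": 0,"ry": 0,"rz": 0,"fingers": -1},
  {"dx": 0,"dy": 0,"dz": 0,"rx": 0,"ry": 0,"rz": 0,"fingers": -1},
  {"dx": 0,"dy": 0,"dz": 0,"rx": 0,"ry": 0,"rz": 0,"fingers": -1},
])

```text
clock: 27.7
tcp_pos: [0.4951, -0.2067, 0.0604]
orientation: [-0.268, 0.73, 0.422, 0.465]
wrist_force: [-0.2, -0.9, 0.1]
finger_gap: 0.0854
```

```bash
python3 pose.py; python3 - <<'E'
from h import *
c=cam('wrist'); save(c,'w10'); print(find('beaker_mid','wrist'))
E
```

```text
27.7 [ 0.4951 -0.2067  0.0604] jaw -30.0 z [ 0.4534  0.7846 -0.4229] F [-0.2 -0.9  0.1] gap 0.0854 q [-0.92  0.81 -0.22  1.23  0.99  0.79]
[(0.58, np.float64(321.8), np.float64(263.8), [217, 162, 420, 363], 25775)]
```

servo_tool([
  {"dx": 0,"dy": 0,"dz": 0,"rx": 0,"ry": 0,"rz": 0,"fingers": 1},
  {"dx": 0,"dy": 0,"dz": 0,"rx": 0,"ry": 0,"rz": 0,"fingers": 1},
  {"dx": 0,"dy": 0,"dz": 0,"rx": 0,"ry": 0,"rz": 0,"fingers": 1},
  {"dx": 0,"dy": 0,"dz": 0,"rx": 0,"ry": 0,"rz": 0,"fingers": 1},
  {"dx": 0,"dy": 0,"dz": 0,"rx": 0,"ry": 0,"rz": 0,"fingers": 1},
  {"dx": 0,"dy": 0,"dz": 0,"rx": 0,"ry": 0,"rz": 0,"fingers": 1},
], newtons=90)

```text
clock: 28.4
tcp_pos: [0.4951, -0.2068, 0.0606]
orientation: [-0.268, 0.73, 0.422, 0.466]
wrist_force: [-1.8, -2.8, 4.8]
finger_gap: 0.0657
```

servo_tool([
  {"dx": 0,"dy": 0,"dz": 5,"rx": 0,"ry": 0,"rz": 0,"fingers": 1},
  {"dx": 0,"dy": 0,"dz": 10,"rx": 0,"ry": 0,"rz": 0,"fingers": 1},
  {"dx": 0,"dy": 0,"dz": 15,"rx": 0,"ry": 0,"rz": 0,"fingers": 1},
  {"dx": 0,"dy": 0,"dz": 10,"rx": 0,"ry": 0,"rz": 0,"fingers": 1},
  {"dx": 0,"dy": 0,"dz": 0,"rx": 0,"ry": 0,"rz": 0,"fingers": 1},
])

```text
clock: 28.9
tcp_pos: [0.4955, -0.207, 0.1021]
orientation: [-0.267, 0.73, 0.423, 0.466]
wrist_force: [-0.5, -0.1, -1.9]
finger_gap: 0.0656
```

```bash
python3 pose.py; python3 - <<'E'
from h import *
c=cam('wrist'); a=cam('scene'); print(find('beaker_mid','wrist'),find('beaker_mid','scene'))
im=np.hstack([cv2.resize(c['img'][:,:,::-1],(480,300)),cv2.resize(a['img'][140:260,260:388,::-1],(320,300))])
cv2.imwrite('pics/c11.png',im)
E
```

```text
28.9 [ 0.4955 -0.207   0.1021] jaw -29.99 z [ 0.4539  0.7839 -0.4236] F [-0.5 -0.1 -1.9] gap 0.0656 q [-0.92  0.75 -0.21  1.3   0.99  0.79]
[(0.64, np.float64(324.6), np.float64(263.1), [223, 160, 423, 367], 26129)] [(0.89, np.float64(323.5), np.float64(192.5), [314, 177, 337, 208], 604)]
```

View pics/c11.png

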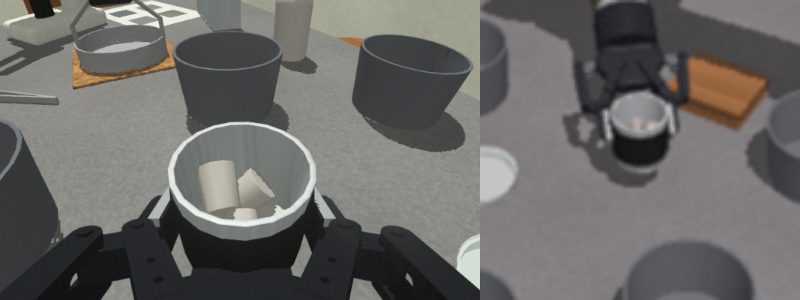

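The beaker is lifted upright and firmly held (gap 66 mm), with the stoppers inside. Next I'll locate the tub mouth precisely and compute the pour rows.

```bash
cat > tub.py <<'E'
from h import *
from scipy.optimize import minimize
th=np.linspace(0,2*np.pi,48)
def mask(c,x,y):
    P=[proj(c,[x+r*np.cos(t),y+r*np.sin(t),z]) for r,z in((.066,.08),(.058,.0)) for t in th]
    m=np.zeros((1600,2560),np.uint8); h=cv2.convexHull(np.array(P,np.float32)*4); cv2.fillConvexPoly(m,h.astype(np.int32),1); return m
def best(name,x0):
    c=cam(name); L=[]
    for d in cut_out('tub_rim',name):
        m=np.array(d['region']); ys,xs=np.nonzero(m); p=at(c,xs.mean(),ys.mean(),.05); L.append((np.hypot(*(p[:2]-x0)),m))
    L.sort(key=lambda a:a[0]); m=cv2.resize(L[0][1].astype(np.uint8),(2560,1600),interpolation=cv2.INTER_NEAREST)
    f=lambda v:-(mask(c,*v)&m).sum()/(mask(c,*v)|m).sum()
    r=minimize(f,x0,method='Nelder-Mead',options=dict(initial_simplex=np.array([x0,x0+[.008,0],x0+[0,.008]]),maxiter=40)); print(name,r.x.round(4),-r.fun)
if __name__=='__main__':
    for n in ('top','scene'): best(n,np.array([.623,.047]))
E
python3 tub.py
cat > pour.py <<'E'
from h import *
import sys
tub=np.array([float(sys.argv[1]),float(sys.argv[2])]); gz=.14; N=int(sys.argv[3]); Pf=np.radians(12)
s=env.get_state(); q=s['orientation']; R0=R.from_quat([q[1],q[2],q[3],q[0]]); 
bt=R0.inv().apply([0,0,1]); th=np.arcsin(-bt[2]*1.0) if 0 else np.radians(25)
k=np.array([.866,-.5,0]); mt=np.array([0,0,.054])+.032*bt; g=np.array([0,0,.054])
off=np.array([.866,-.5])*.008
def pose(u):  # u 0..1
    rho=-np.pi*.985*u; a=(th-Pf)*min(1,u*2)
    Rr=R.from_rotvec(k*a)*R0*R.from_rotvec([0,0,rho]); m=Rr.apply(mt); gg=Rr.apply(g)
    p=np.array([*(tub+off-m[:2]),gz-gg[2]]); return Rr,p
R1,p1=pose(0); print('pre: delta from now mm',((p1-s['tcp_pos'])*1000).round(1))
Rp,pp=R1,p1; tot=0
for i in range(N):
    Rn,pn=pose((i+1)/N); w=(Rn*Rp.inv()).as_rotvec(); d=(pn-pp)*1000
    bz=(Rn.apply(bt))[2]
    print(i+1,d.round(1),w.round(3),'norm',np.linalg.norm(w).round(3),'tilt',np.degrees(np.arccos(bz)).round(0),'lowrim',(pn+Rn.apply(mt))[2]-.033*np.sqrt(1-bz*bz))
    Rp,pp=Rn,pn
E
python3 pour.py .6235 .0475 24
```

```text
top [0.7707 0.0903] -0.0
scene [0.8152 0.0798] -0.0
pre: delta from now mm [111.1 207.5  63. ]
1 [ 3.4 -1.6 -0.9] [-0.042 -0.111  0.053] norm 0.13 tilt 7.0 lowrim 0.16786050461952645
2 [ 3.4 -1.4 -0.9] [-0.043 -0.112  0.051] norm 0.13 tilt 14.0 lowrim 0.16329249107336183
3 [ 3.4 -1.2 -0.9] [-0.043 -0.113  0.049] norm 0.13 tilt 21.0 lowrim 0.15835817741114122
4 [ 3.3 -1.  -1. ] [-0.044 -0.114  0.047] norm 0.13 tilt 28.0 lowrim 0.15312814526372662
5 [ 3.1 -0.8 -1. ] [-0.044 -0.114  0.044] norm 0.13 tilt 35.0 lowrim 0.14767997173126418
6 [ 2.9 -0.6 -1. ] [-0.045 -0.115  0.042] norm 0.13 tilt 42.0 lowrim 0.142096711204948
7 [ 2.6 -0.4 -1. ] [-0.045 -0.116  0.04 ] norm 0.13 tilt 49.0 lowrim 0.1364652530103772
8 [ 2.3 -0.2 -1. ] [-0.045 -0.116  0.037] norm 0.13 tilt 56.0 lowrim 0.13087458260854137
9 [ 1.9 -0.  -1. ] [-0.046 -0.117  0.035] norm 0.13 tilt 63.0 lowrim 0.1254139747997922
10 [ 1.5  0.1 -1. ] [-0.046 -0.117  0.033] norm 0.13 tilt 70.0 lowrim 0.12017114660442887
11 [ 1.1  0.3 -1. ] [-0.046 -0.118  0.03 ] norm 0.13 tilt 77.0 lowrim 0.11523039471033328
12 [ 0.6  0.4 -1. ] [-0.047 -
[... 577 characters left out ...]
.0 lowrim 0.0952129107902985
19 [-2.1  1.8  0. ] [-0.063 -0.109  0.027] norm 0.129 tilt 127.0 lowrim 0.094436920080289
20 [-2.4  1.9  0. ] [-0.063 -0.109  0.027] norm 0.129 tilt 131.0 lowrim 0.09408218518138238
21 [-2.7  2.   0. ] [-0.063 -0.109  0.027] norm 0.129 tilt 136.0 lowrim 0.09405194201344996
22 [-2.9  2.   0. ] [-0.063 -0.109  0.027] norm 0.129 tilt 139.0 lowrim 0.09421903578357886
23 [-3.1  2.   0. ] [-0.063 -0.109  0.027] norm 0.129 tilt 142.0 lowrim 0.09443778304334816
24 [-3.2  1.9  0. ] [-0.063 -0.109  0.027] norm 0.129 tilt 143.0 lowrim 0.09457432054039527tub.py:12: RuntimeWarning: overflow encountered in scalar negative
  f=lambda v:-(mask(c,*v)&m).sum()/(mask(c,*v)|m).sum()
```

```bash
sed -i 's/f=lambda v:-(mask(c,\*v)&m).sum()/f=lambda v:-1.0*float((mask(c,*v)\&m).sum())/' tub.py; sed -i 's/\r//' tub.py; python3 tub.py
```

```text
top [0.6236 0.0485] 0.9373313848920863
scene [0.6246 0.0484] 0.9637521369639008
```

servo_tool([
  {"dx": 0,"dy": 0,"dz": 20,"rx": 0,"ry": 0,"rz": 0,"fingers": 1},
  {"dx": 5,"dy": 9,"dz": 30,"rx": 0,"ry": 0,"rz": 0,"fingers": 1},
  {"dx": 9,"dy": 17,"dz": 13,"rx": 0,"ry": 0,"rz": 0,"fingers": 1},
  {"dx": 14,"dy": 26,"dz": 0,"rx": 0,"ry": 0,"rz": 0,"fingers": 1},
  {"dx": 14,"dy": 26,"dz": 0,"rx": 0,"ry": 0,"rz": 0,"fingers": 1},
  {"dx": 14,"dy": 26,"dz": 0,"rx": 0,"ry": 0,"rz": 0,"fingers": 1},
  {"dx": 14,"dy": 26,"dz": 0,"rx": 0,"ry": 0,"rz": 0,"fingers": 1},
  {"dx": 14,"dy": 26,"dz": 0,"rx": 0,"ry": 0,"rz": 0,"fingers": 1},
])

```text
clock: 30.3
tcp_pos: [0.5793, -0.0493, 0.1632]
orientation: [-0.269, 0.73, 0.422, 0.465]
wrist_force: [0.2, -0.4, -1.5]
finger_gap: 0.0656
```

servo_tool([
  {"dx": 14,"dy": 26,"dz": 0,"rx": 0,"ry": 0,"rz": 0,"fingers": 1},
  {"dx": 9,"dy": 17,"dz": 0,"rx": 0,"ry": 0,"rz": 0,"fingers": 1},
  {"dx": 4,"dy": 9,"dz": 0,"rx": 0,"ry": 0,"rz": 0,"fingers": 1},
  {"dx": 0,"dy": 0,"dz": 0,"rx": 0,"ry": 0,"rz": 0,"fingers": 1},
  {"dx": 0,"dy": 0,"dz": 0,"rx": 0,"ry": 0,"rz": 0,"fingers": 1},
])

```text
clock: 30.8
tcp_pos: [0.6056, 0.0017, 0.1631]
orientation: [-0.269, 0.73, 0.422, 0.465]
wrist_force: [-0.1, -0.2, -1.7]
finger_gap: 0.0655
```

```bash
python3 pose.py; python3 pour.py .624 .048 24 | head -1; python3 -c "
from h import *
c=cam('wrist'); print(find('beaker_mid','wrist'))"
```

```text
30.8 [0.6056 0.0017 0.1631] jaw -29.96 z [ 0.4524  0.7851 -0.4231] F [-0.1 -0.2 -1.7] gap 0.0655 q [-0.49  0.46 -0.48  0.56  1.13  1.65]
pre: delta from now mm [ 0.9 -0.1 -0.2]
[(0.79, np.float64(324.9), np.float64(263.2), [225, 162, 421, 366], 25928)]
```

servo_tool([
  {"dx": 4.3,"dy": -1.7,"dz": -1.1,"rx": -0.042,"ry": -0.111,"rz": 0.053,"fingers": 1},
  {"dx": 3.4,"dy": -1.4,"dz": -0.9,"rx": -0.043,"ry": -0.112,"rz": 0.051,"fingers": 1},
  {"dx": 3.4,"dy": -1.2,"dz": -0.9,"rx": -0.043,"ry": -0.113,"rz": 0.049,"fingers": 1},
  {"dx": 3.3,"dy": -1.0,"dz": -1.0,"rx": -0.044,"ry": -0.114,"rz": 0.047,"fingers": 1},
  {"dx": 3.1,"dy": -0.8,"dz": -1.0,"rx": -0.044,"ry": -0.114,"rz": 0.044,"fingers": 1},
  {"dx": 2.9,"dy": -0.6,"dz": -1.0,"rx": -0.045,"ry": -0.115,"rz": 0.042,"fingers": 1},
  {"dx": 2.6,"dy": -0.4,"dz": -1.0,"rx": -0.045,"ry": -0.116,"rz": 0.04,"fingers": 1},
  {"dx": 2.3,"dy": -0.2,"dz": -1.0,"rx": -0.045,"ry": -0.116,"rz": 0.037,"fingers": 1},
])

```text
clock: 31.7
tcp_pos: [0.6315, -0.0071, 0.155]
orientation: [-0.002, 0.404, 0.69, 0.6]
wrist_force: [0.2, -0.4, -0.5]
finger_gap: 0.0657
```

```bash
python3 pose.py
```

```text
31.7 [ 0.6315 -0.0071  0.155 ] jaw -4.78 z [ 0.4817  0.8304 -0.28  ] F [ 0.2 -0.4 -0.5] gap 0.0657 q [-0.5   0.56 -0.45  0.49  1.29  0.61]
```

servo_tool([
  {"dx": 1.9,"dy": 0,"dz": -1.0,"rx": -0.046,"ry": -0.117,"rz": 0.035,"fingers": 1},
  {"dx": 1.5,"dy": 0.1,"dz": -1.0,"rx": -0.046,"ry": -0.117,"rz": 0.033,"fingers": 1},
  {"dx": 1.1,"dy": 0.3,"dz": -1.0,"rx": -0.046,"ry": -0.118,"rz": 0.03,"fingers": 1},
  {"dx": 0.6,"dy": 0.4,"dz": -1.0,"rx": -0.047,"ry": -0.118,"rz": 0.028,"fingers": 1},
  {"dx": 0.3,"dy": 0.7,"dz": 0,"rx": -0.063,"ry": -0.109,"rz": 0.027,"fingers": 1},
  {"dx": -0.2,"dy": 1.0,"dz": 0,"rx": -0.063,"ry": -0.109,"rz": 0.027,"fingers": 1},
  {"dx": -0.6,"dy": 1.2,"dz": 0,"rx": -0.063,"ry": -0.109,"rz": 0.027,"fingers": 1},
  {"dx": -1.0,"dy": 1.4,"dz": 0,"rx": -0.063,"ry": -0.109,"rz": 0.027,"fingers": 1},
])

```text
clock: 32.5
tcp_pos: [0.6351, -0.002, 0.151]
orientation: [0.307, 0.011, 0.777, 0.549]
wrist_force: [-0.2, -0.0, -0.9]
finger_gap: 0.0657
```

servo_tool([
  {"dx": -1.4,"dy": 1.6,"dz": 0,"rx": -0.063,"ry": -0.109,"rz": 0.027,"fingers": 1},
  {"dx": -1.7,"dy": 1.7,"dz": 0,"rx": -0.063,"ry": -0.109,"rz": 0.027,"fingers": 1},
  {"dx": -2.1,"dy": 1.8,"dz": 0,"rx": -0.063,"ry": -0.109,"rz": 0.027,"fingers": 1},
  {"dx": -2.4,"dy": 1.9,"dz": 0,"rx": -0.063,"ry": -0.109,"rz": 0.027,"fingers": 1},
  {"dx": -2.7,"dy": 2.0,"dz": 0,"rx": -0.063,"ry": -0.109,"rz": 0.027,"fingers": 1},
  {"dx": -2.9,"dy": 2.0,"dz": 0,"rx": -0.063,"ry": -0.109,"rz": 0.027,"fingers": 1},
  {"dx": -3.1,"dy": 2.0,"dz": 0,"rx": -0.063,"ry": -0.109,"rz": 0.027,"fingers": 1},
  {"dx": -3.2,"dy": 1.9,"dz": 0,"rx": -0.063,"ry": -0.109,"rz": 0.027,"fingers": 1},
])

```text
clock: 33.3
tcp_pos: [0.6155, 0.013, 0.1513]
orientation: [0.537, -0.374, 0.682, 0.326]
wrist_force: [-0.5, -0.2, -1.0]
finger_gap: 0.0657
```

servo_tool([
  {"dx": 0,"dy": 0,"dz": 0,"rx": 0,"ry": 0,"rz": 0,"fingers": 1},
  {"dx": 0,"dy": 0,"dz": 0,"rx": 0,"ry": 0,"rz": 0,"fingers": 1},
  {"dx": 0,"dy": 0,"dz": 0,"rx": 0,"ry": 0,"rz": 0,"fingers": 1},
  {"dx": 0,"dy": 0,"dz": 0,"rx": 0,"ry": 0,"rz": 0,"fingers": 1},
  {"dx": 0,"dy": 0,"dz": 0,"rx": 0,"ry": 0,"rz": 0,"fingers": 1},
])

```text
clock: 33.8
tcp_pos: [0.6156, 0.014, 0.1513]
orientation: [0.536, -0.372, 0.683, 0.328]
wrist_force: [-0.4, -0.2, -0.7]
finger_gap: 0.0654
```

```bash
python3 pose.py; python3 - <<'E'
from h import *
c=cam('wrist'); a=cam('scene'); t=cam('top')
for n in ('wrist','scene','top'): print(n,find('stopper3_mid',n),find('beaker_mid',n))
im=np.hstack([cv2.resize(a['img'][130:370,180:500,::-1],(480,360),interpolation=cv2.INTER_CUBIC),cv2.resize(t['img'][140:280,220:340,::-1],(310,360),interpolation=cv2.INTER_CUBIC)])
cv2.imwrite('pics/c12.png',im)
E
```

```text
33.8 [0.6156 0.014  0.1513] jaw 149.48 z [ 0.4877  0.8474 -0.2098] F [-0.4 -0.2 -0.7] gap 0.0654 q [-0.49  0.55 -0.54  0.33  1.36 -1.37]
wrist [] [(0.95, np.float64(322.3), np.float64(261.5), [221, 161, 420, 366], 33074)]
scene [(0.36, np.float64(351.5), np.float64(261.7), [349, 257, 355, 267], 33)] [(0.82, np.float64(342.4), np.float64(247.5), [330, 233, 359, 265], 713)]
top [(0.58, np.float64(281.1), np.float64(207.0), [278, 204, 284, 211], 44)] [(0.89, np.float64(264.7), np.float64(177.3), [245, 160, 286, 196], 959)]
```

```bash
python3 - <<'E'
from h import *
c=cam('wrist')['img'][:,:,::-1]; a=cam('scene')['img'][:,:,::-1]; t=cam('top')['img'][:,:,::-1]
g=lambda i,W,H: cv2.resize(i,(W,H),interpolation=cv2.INTER_CUBIC)
im=np.vstack([np.hstack([g(c[120:400,180:460],300,300),g(a[130:370,180:500],400,300)]),np.hstack([g(t[140:280,220:360],300,300),g(t[60:340,120:520],400,300)])])
cv2.imwrite('pics/c13.png',im)
E
```

```text
(no output)
```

View pics/c13.png

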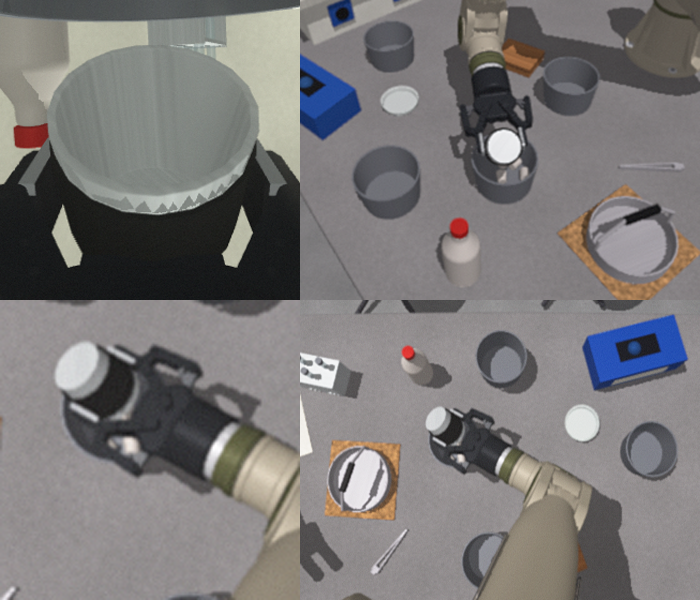

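The beaker is empty, with its interior bare in the wrist view, and the stoppers are in the tub. Rolling back upright while returning to the open bench.

servo_tool([
  {"dx": 0,"dy": 0,"dz": 25,"rx": 0.063,"ry": 0.109,"rz": -0.027,"fingers": 1},
  {"dx": 0,"dy": -5,"dz": 15,"rx": 0.063,"ry": 0.109,"rz": -0.027,"fingers": 1},
  {"dx": -5,"dy": -10,"dz": 0,"rx": 0.063,"ry": 0.109,"rz": -0.027,"fingers": 1},
  {"dx": -5,"dy": -10,"dz": 0,"rx": 0.063,"ry": 0.109,"rz": -0.027,"fingers": 1},
  {"dx": -5,"dy": -10,"dz": 0,"rx": 0.063,"ry": 0.109,"rz": -0.027,"fingers": 1},
  {"dx": -5,"dy": -10,"dz": 0,"rx": 0.063,"ry": 0.109,"rz": -0.027,"fingers": 1},
  {"dx": -5,"dy": -10,"dz": 0,"rx": 0.063,"ry": 0.109,"rz": -0.027,"fingers": 1},
  {"dx": -5,"dy": -10,"dz": 0,"rx": 0.063,"ry": 0.109,"rz": -0.027,"fingers": 1},
])

```text
clock: 35.2
tcp_pos: [0.5854, -0.0513, 0.1914]
orientation: [0.304, 0.014, 0.777, 0.551]
wrist_force: [-0.7, -1.4, -1.9]
finger_gap: 0.0654
```

servo_tool([
  {"dx": -5,"dy": -10,"dz": 0,"rx": 0.063,"ry": 0.109,"rz": -0.027,"fingers": 1},
  {"dx": -5,"dy": -10,"dz": 0,"rx": 0.063,"ry": 0.109,"rz": -0.027,"fingers": 1},
  {"dx": -5,"dy": -10,"dz": 0,"rx": 0.063,"ry": 0.109,"rz": -0.027,"fingers": 1},
  {"dx": -5,"dy": -10,"dz": 0,"rx": 0.063,"ry": 0.109,"rz": -0.027,"fingers": 1},
  {"dx": -6,"dy": -10,"dz": 0,"rx": 0.047,"ry": 0.118,"rz": -0.028,"fingers": 1},
  {"dx": -6,"dy": -10,"dz": 0,"rx": 0.046,"ry": 0.118,"rz": -0.03,"fingers": 1},
  {"dx": -6,"dy": -10,"dz": 0,"rx": 0.046,"ry": 0.117,"rz": -0.033,"fingers": 1},
  {"dx": -6,"dy": -10,"dz": 0,"rx": 0.046,"ry": 0.117,"rz": -0.035,"fingers": 1},
])

```text
clock: 36.0
tcp_pos: [0.5413, -0.1314, 0.1912]
orientation: [-0.006, 0.407, 0.689, 0.599]
wrist_force: [0.4, 1.0, -1.2]
finger_gap: 0.0655
```

servo_tool([
  {"dx": -6,"dy": -10,"dz": 0,"rx": 0.045,"ry": 0.116,"rz": -0.037,"fingers": 1},
  {"dx": -6,"dy": -10,"dz": 0,"rx": 0.045,"ry": 0.116,"rz": -0.04,"fingers": 1},
  {"dx": -6,"dy": -10,"dz": 0,"rx": 0.045,"ry": 0.115,"rz": -0.042,"fingers": 1},
  {"dx": -6,"dy": -10,"dz": 0,"rx": 0.044,"ry": 0.114,"rz": -0.044,"fingers": 1},
  {"dx": -6,"dy": -10,"dz": 0,"rx": 0.044,"ry": 0.114,"rz": -0.047,"fingers": 1},
  {"dx": -6,"dy": -10,"dz": 0,"rx": 0.043,"ry": 0.113,"rz": -0.049,"fingers": 1},
  {"dx": -6,"dy": -5,"dz": 0,"rx": 0.043,"ry": 0.112,"rz": -0.051,"fingers": 1},
  {"dx": -3,"dy": 0,"dz": 0,"rx": 0.042,"ry": 0.111,"rz": -0.053,"fingers": 1},
])

```text
clock: 36.8
tcp_pos: [0.4963, -0.1969, 0.1911]
orientation: [-0.269, 0.732, 0.42, 0.465]
wrist_force: [0.1, 0.5, 0.1]
finger_gap: 0.065
```

servo_tool([
  {"dx": 0,"dy": 0,"dz": 0,"rx": 0,"ry": 0,"rz": 0,"fingers": 1},
  {"dx": 0,"dy": 0,"dz": 0,"rx": 0,"ry": 0,"rz": 0,"fingers": 1},
  {"dx": 0,"dy": 0,"dz": 0,"rx": 0,"ry": 0,"rz": 0,"fingers": 1},
])

```text
clock: 37.1
tcp_pos: [0.4966, -0.1957, 0.1912]
orientation: [-0.268, 0.73, 0.423, 0.466]
wrist_force: [-0.5, -0.8, -0.6]
finger_gap: 0.0655
```

```bash
python3 pose.py; python3 - <<'E'
from h import *
q=env.get_state()['orientation']; A=R.from_quat([q[1],q[2],q[3],q[0]]); B=R.from_quat([.73,.423,.466,-.267])
print('rotvec to grasp orientation',(B*A.inv()).as_rotvec().round(3)); c=cam('wrist'); print(find('beaker_mid','wrist'))
E
```

```text
37.1 [ 0.4966 -0.1957  0.1912] jaw -29.93 z [ 0.4532  0.785  -0.4223] F [-0.5 -0.8 -0.6] gap 0.0655 q [-0.91  0.62 -0.19  1.44  1.    0.8 ]
rotvec to grasp orientation [-0.002 -0.001 -0.001]
[(0.96, np.float64(322.1), np.float64(261.8), [219, 162, 423, 365], 33183)]
```

servo_tool([
  {"dx": -1,"dy": -5,"dz": -20,"rx": 0,"ry": 0,"rz": 0,"fingers": 1},
  {"dx": 0,"dy": -6,"dz": -35,"rx": 0,"ry": 0,"rz": 0,"fingers": 1},
  {"dx": 0,"dy": 0,"dz": -35,"rx": 0,"ry": 0,"rz": 0,"fingers": 1},
  {"dx": 0,"dy": 0,"dz": -25,"rx": 0,"ry": 0,"rz": 0,"fingers": 1},
  {"dx": 0,"dy": 0,"dz": -10,"rx": 0,"ry": 0,"rz": 0,"fingers": 1},
  {"dx": 0,"dy": 0,"dz": -4,"rx": 0,"ry": 0,"rz": 0,"fingers": 1},
  {"dx": 0,"dy": 0,"dz": -1.5,"rx": 0,"ry": 0,"rz": 0,"fingers": 1},
  {"dx": 0,"dy": 0,"dz": 0,"rx": 0,"ry": 0,"rz": 0,"fingers": 1},
])

```text
clock: 38.0
tcp_pos: [0.4958, -0.2071, 0.0617]
orientation: [-0.268, 0.73, 0.422, 0.466]
wrist_force: [-0.3, -1.1, -1.0]
finger_gap: 0.0656
```

servo_tool([
  {"dx": 0,"dy": 0,"dz": 0,"rx": 0,"ry": 0,"rz": 0,"fingers": 1},
  {"dx": 0,"dy": 0,"dz": 0,"rx": 0,"ry": 0,"rz": 0,"fingers": 1},
])

```text
clock: 38.2
tcp_pos: [0.4957, -0.2071, 0.0617]
orientation: [-0.268, 0.73, 0.422, 0.466]
wrist_force: [0.0, -0.5, -1.0]
finger_gap: 0.0655
```

servo_tool([
  {"dx": 0,"dy": 0,"dz": -1.2,"rx": 0,"ry": 0,"rz": 0,"fingers": 1},
  {"dx": 0,"dy": 0,"dz": 0,"rx": 0,"ry": 0,"rz": 0,"fingers": 1},
  {"dx": 0,"dy": 0,"dz": 0,"rx": 0,"ry": 0,"rz": 0,"fingers": -1},
  {"dx": 0,"dy": 0,"dz": 0,"rx": 0,"ry": 0,"rz": 0,"fingers": -1},
  {"dx": 0,"dy": 0,"dz": 0,"rx": 0,"ry": 0,"rz": 0,"fingers": -1},
  {"dx": 0,"dy": 0,"dz": 0,"rx": 0,"ry": 0,"rz": 0,"fingers": -1},
  {"dx": -2.5,"dy": -4.3,"dz": 0,"rx": 0,"ry": 0,"rz": 0,"fingers": -1},
  {"dx": -7.5,"dy": -13,"dz": 0,"rx": 0,"ry": 0,"rz": 0,"fingers": -1},
])

```text
clock: 39.0
tcp_pos: [0.4853, -0.2233, 0.0597]
orientation: [-0.269, 0.73, 0.423, 0.465]
wrist_force: [0.4, 0.1, 0.1]
finger_gap: 0.0856
```

servo_tool([
  {"dx": -10,"dy": -17.3,"dz": 0,"rx": 0,"ry": 0,"rz": 0,"fingers": -1},
  {"dx": -12.5,"dy": -21.6,"dz": 0,"rx": 0,"ry": 0,"rz": 0,"fingers": -1},
  {"dx": 0,"dy": 0,"dz": 40,"rx": 0,"ry": 0,"rz": 0,"fingers": -1},
  {"dx": 0,"dy": 0,"dz": 40,"rx": 0,"ry": 0,"rz": 0,"fingers": -1},
  {"dx": 0,"dy": 0,"dz": 40,"rx": 0,"ry": 0,"rz": 0,"fingers": -1},
  {"dx": 0,"dy": 0,"dz": 40,"rx": 0,"ry": 0,"rz": 0,"fingers": -1},
  {"dx": 0,"dy": 0,"dz": 40,"rx": 0,"ry": 0,"rz": 0,"fingers": -1},
  {"dx": 0,"dy": 0,"dz": 0,"rx": 0,"ry": 0,"rz": 0,"fingers": -1},
])

```text
clock: 39.8
tcp_pos: [0.4635, -0.2641, 0.2645]
orientation: [-0.265, 0.73, 0.423, 0.466]
wrist_force: [0.6, 0.4, -0.8]
finger_gap: 0.0854
```

```bash
python3 pose.py; python3 - <<'E'
from h import *
c=cam('wrist'); a=cam('scene'); t=cam('top')
for n,k in (('wrist',c),('scene',a),('top',t)): print(n,find('stopper3_mid',n),[(f,at(k,f[1],f[2],.035).round(3)) for f in find('beaker_mid',n)],find('pan_grip',n))
g=lambda i,W,H: cv2.resize(i,(W,H),interpolation=cv2.INTER_CUBIC)
im=np.vstack([np.hstack([g(c['img'],480,300),g(t['img'][140:240,220:320],300,300)]),np.hstack([g(a['img'][100:380,160:560],480,300),g(t['img'][180:300,130:250],300,300)])])[:,:,::-1]
cv2.imwrite('pics/c14.png',im)
E
python3 tub.py
```

```text
39.8 [ 0.4635 -0.2641  0.2645] jaw -30.04 z [ 0.4556  0.7821 -0.4251] F [ 0.6  0.4 -0.8] gap 0.0854 q [-1.03  0.62 -0.01  1.74  0.92  0.65]
wrist [] [] [(0.9, np.float64(195.7), np.float64(132.2), [146, 87, 244, 169], 5609)]
scene [] [((0.82, np.float64(323.5), np.float64(202.3), [314, 189, 337, 217], 614), array([ 0.518, -0.169,  0.035]))] [(0.81, np.float64(445.4), np.float64(321.4), [411, 287, 483, 358], 4060)]
top [(0.33, np.float64(358.7), np.float64(231.6), [344, 219, 374, 247], 592)] [((0.61, np.float64(358.8), np.float64(231.7), [342, 217, 372, 246], 618), array([ 0.523, -0.163,  0.035]))] [(0.72, np.float64(268.3), np.float64(206.7), [263, 204, 276, 214], 62), (0.7, np.float64(178.8), np.float64(227.3), [147, 194, 209, 258], 3202)]
top [0.6223 0.0485] 0.761204107469405
scene [0.6246 0.0485] 0.8661918398316079
```

View pics/c14.png

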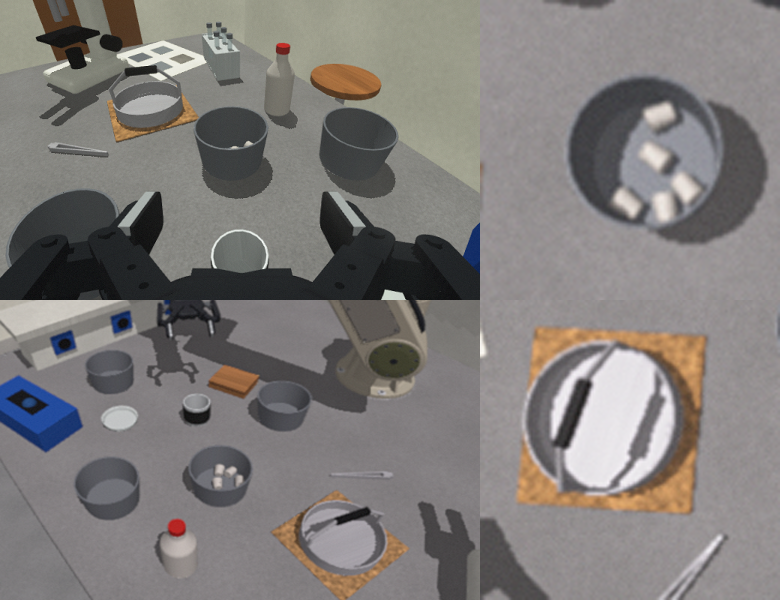

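All five stoppers are in the tub (top-right crop), the beaker stands upright and empty at (195,408) in the scene crop, and the pan sits squarely on the mat. Turning the tool back down and going to the pan.

servo_tool([
  {"dx": 0,"dy": 0,"dz": 10,"rx": -0.1228,"ry": 0.0709,"rz": 0,"fingers": -1},
  {"dx": 0,"dy": 0,"dz": 10,"rx": -0.1228,"ry": 0.0709,"rz": 0,"fingers": -1},
  {"dx": 0,"dy": 0,"dz": 10,"rx": -0.1228,"ry": 0.0709,"rz": 0,"fingers": -1},
  {"dx": 0,"dy": 0,"dz": 10,"rx": -0.1228,"ry": 0.0709,"rz": 0,"fingers": -1},
  {"dx": 0,"dy": 0,"dz": 0,"rx": -0.1228,"ry": 0.0709,"rz": 0,"fingers": -1},
  {"dx": 0,"dy": 0,"dz": 0,"rx": -0.1228,"ry": 0.0709,"rz": 0,"fingers": -1},
  {"dx": 0,"dy": 0,"dz": 0,"rx": -0.1228,"ry": 0.0709,"rz": 0,"fingers": -1},
  {"dx": 0,"dy": 0,"dz": 0,"rx": -0.1228,"ry": 0.0709,"rz": 0,"fingers": -1},
])

```text
clock: 41.4
tcp_pos: [0.4629, -0.2631, 0.3009]
orientation: [0.003, 0.866, 0.5, -0.002]
wrist_force: [-0.2, -0.5, 0.4]
finger_gap: 0.0856
```

servo_tool([
  {"dx": 6,"dy": 40,"dz": 0,"rx": 0,"ry": 0,"rz": 0.148,"fingers": -1},
  {"dx": 6,"dy": 40,"dz": 0,"rx": 0,"ry": 0,"rz": 0.148,"fingers": -1},
  {"dx": 6,"dy": 40,"dz": 0,"rx": 0,"ry": 0,"rz": 0.148,"fingers": -1},
  {"dx": 6,"dy": 40,"dz": 0,"rx": 0,"ry": 0,"rz": 0.148,"fingers": -1},
  {"dx": 6,"dy": 40,"dz": 0,"rx": 0,"ry": 0,"rz": 0.148,"fingers": -1},
  {"dx": 6,"dy": 40,"dz": 0,"rx": 0,"ry": 0,"rz": 0.148,"fingers": -1},
  {"dx": 6,"dy": 40,"dz": 0,"rx": 0,"ry": 0,"rz": 0.148,"fingers": -1},
  {"dx": 6,"dy": 40,"dz": 0,"rx": 0,"ry": 0,"rz": 0.148,"fingers": -1},
])

```text
clock: 42.2
tcp_pos: [0.5106, 0.0587, 0.2998]
orientation: [0.0, 0.437, 0.9, 0.0]
wrist_force: [0.7, -0.7, -0.3]
finger_gap: 0.0848
```

servo_tool([
  {"dx": 6,"dy": 40,"dz": 0,"rx": 0,"ry": 0,"rz": 0.148,"fingers": -1},
  {"dx": 6,"dy": 40,"dz": 0,"rx": 0,"ry": 0,"rz": 0.148,"fingers": -1},
  {"dx": 6,"dy": 40,"dz": 0,"rx": 0,"ry": 0,"rz": 0.148,"fingers": -1},
  {"dx": 4,"dy": 40,"dz": 0,"rx": 0,"ry": 0,"rz": 0.148,"fingers": -1},
  {"dx": 0,"dy": 40,"dz": 0,"rx": 0,"ry": 0,"rz": 0,"fingers": -1},
  {"dx": 0,"dy": 40,"dz": 0,"rx": 0,"ry": 0,"rz": 0,"fingers": -1},
  {"dx": 0,"dy": 8,"dz": 0,"rx": 0,"ry": 0,"rz": 0,"fingers": -1},
  {"dx": 0,"dy": 0,"dz": 0,"rx": 0,"ry": 0,"rz": 0,"fingers": -1},
])

```text
clock: 43.0
tcp_pos: [0.5323, 0.3063, 0.2992]
orientation: [-0.0, 0.157, 0.988, -0.0]
wrist_force: [-0.4, 0.1, 0.2]
finger_gap: 0.0857
```

servo_tool([
  {"dx": 0,"dy": 0,"dz": 0,"rx": 0,"ry": 0,"rz": 0,"fingers": -1},
  {"dx": 0,"dy": 0,"dz": 0,"rx": 0,"ry": 0,"rz": 0,"fingers": -1},
])

```text
clock: 43.2
tcp_pos: [0.533, 0.3036, 0.2997]
orientation: [-0.0, 0.159, 0.987, -0.0]
wrist_force: [0.4, -0.6, 1.0]
finger_gap: 0.0853
```

```bash
python3 pose.py; python3 - <<'E'
from h import *
q=env.get_state()['orientation']; A=R.from_quat([q[1],q[2],q[3],q[0]]); B=R.from_quat([.158,.9874,0,0])
print('rotvec to pan-grasp',(B*A.inv()).as_rotvec().round(4)); c=cam('wrist'); print(find('pan_grip','wrist'))
im=c['img'].astype(int); m=np.zeros(im.shape[:2],bool)
d=(im.max(2)<55); d[260:]=False; d[:,:240]=False; d[:,420:]=False
n,l,s,ce=cv2.connectedComponentsWithStats(d.astype(np.uint8)); 
for i in range(1,n):
    if s[i,4]>150: print(s[i],ce[i].round(1))
for p in ([.5336,.3042,.104],[.5336+.0318,.3042-.0105,.104],[.5336-.0318,.3042+.0105,.104]): print(proj(c,p))
E
```

```text
43.2 [0.533  0.3036 0.2997] jaw 71.7 z [-2.e-04 -3.e-04 -1.e+00] F [ 0.4 -0.6  1. ] gap 0.0853 q [ 0.39  0.39  0.15  1.33 -0.    0.71]
rotvec to pan-grasp [ 0.0003 -0.0002  0.0021]
[(0.76, np.float64(323.2), np.float64(171.2), [238, 85, 412, 268], 21880)]
[ 315  148   18   90 1588] [323.5 192.7]
(np.float64(322.86584201024755), np.float64(191.6115383249962))
(np.float64(322.8245134207065), np.float64(232.6938540581645))
(np.float64(322.907622842372), np.float64(147.79155383582446))
```

servo_tool([
  {"dx": 0.5,"dy": 0.5,"dz": -35,"rx": 0,"ry": 0,"rz": 0.002,"fingers": -1},
  {"dx": 0,"dy": 0,"dz": -40,"rx": 0,"ry": 0,"rz": 0,"fingers": -1},
  {"dx": 0,"dy": 0,"dz": -35,"rx": 0,"ry": 0,"rz": 0,"fingers": -1},
  {"dx": 0,"dy": 0,"dz": -20,"rx": 0,"ry": 0,"rz": 0,"fingers": -1},
  {"dx": 0,"dy": 0,"dz": -12,"rx": 0,"ry": 0,"rz": 0,"fingers": -1},
  {"dx": 0,"dy": 0,"dz": 0,"rx": 0,"ry": 0,"rz": 0,"fingers": -1},
  {"dx": 0,"dy": 0,"dz": 0,"rx": 0,"ry": 0,"rz": 0,"fingers": 1},
  {"dx": 0,"dy": 0,"dz": 0,"rx": 0,"ry": 0,"rz": 0,"fingers": 1},
], newtons=70)

```text
clock: 44.1
tcp_pos: [0.5345, 0.3057, 0.1594]
orientation: [0.001, 0.157, 0.988, 0.001]
wrist_force: [0.9, 0.4, 0.3]
finger_gap: 0.0592
```

servo_tool([
  {"dx": 0,"dy": 0,"dz": 0,"rx": 0,"ry": 0,"rz": 0,"fingers": 1},
  {"dx": 0,"dy": 0,"dz": 0,"rx": 0,"ry": 0,"rz": 0,"fingers": 1},
  {"dx": 0,"dy": 0,"dz": 0,"rx": 0,"ry": 0,"rz": 0,"fingers": 1},
  {"dx": 0,"dy": 0,"dz": 0,"rx": 0,"ry": 0,"rz": 0,"fingers": 1},
  {"dx": 0,"dy": 0,"dz": 0,"rx": 0,"ry": 0,"rz": 0,"fingers": 1},
  {"dx": 0,"dy": 0,"dz": 0,"rx": 0,"ry": 0,"rz": 0,"fingers": 1},
])

```text
clock: 44.7
tcp_pos: [0.5336, 0.3055, 0.1582]
orientation: [0.0, 0.157, 0.988, 0.0]
wrist_force: [-0.7, -1.3, 6.5]
finger_gap: 0.0126
```

```bash
python3 pose.py
```

```text
44.7 [0.5336 0.3055 0.1582] jaw 71.91 z [ 8.e-04  2.e-04 -1.e+00] F [-0.7 -1.3  6.5] gap 0.0126 q [ 0.39  0.47 -0.09  1.01 -0.    0.71]
```

servo_tool([
  {"dx": 0,"dy": 0,"dz": 6,"rx": 0,"ry": 0,"rz": 0,"fingers": 1},
  {"dx": 0,"dy": 0,"dz": 15,"rx": 0,"ry": 0,"rz": 0,"fingers": 1},
  {"dx": 0,"dy": 0,"dz": 25,"rx": 0,"ry": 0,"rz": 0,"fingers": 1},
  {"dx": 0,"dy": 0,"dz": 30,"rx": 0,"ry": 0,"rz": 0,"fingers": 1},
  {"dx": 0,"dy": 0,"dz": 25,"rx": 0,"ry": 0,"rz": 0,"fingers": 1},
  {"dx": 0,"dy": 0,"dz": 15,"rx": 0,"ry": 0,"rz": 0,"fingers": 1},
  {"dx": 3,"dy": -10,"dz": 0,"rx": 0,"ry": 0,"rz": 0,"fingers": 1},
  {"dx": 7,"dy": -20,"dz": 0,"rx": 0,"ry": 0,"rz": 0,"fingers": 1},
])

```text
clock: 45.5
tcp_pos: [0.5429, 0.2758, 0.2727]
orientation: [-0.001, 0.156, 0.988, -0.0]
wrist_force: [0.3, -0.0, -3.8]
finger_gap: 0.0127
```

servo_tool([
  {"dx": 9,"dy": -25,"dz": 0,"rx": 0,"ry": 0,"rz": 0,"fingers": 1},
  {"dx": 9,"dy": -25,"dz": 0,"rx": 0,"ry": 0,"rz": 0,"fingers": 1},
  {"dx": 9,"dy": -25,"dz": 0,"rx": 0,"ry": 0,"rz": 0,"fingers": 1},
  {"dx": 9,"dy": -25,"dz": 0,"rx": 0,"ry": 0,"rz": 0,"fingers": 1},
  {"dx": 9,"dy": -25,"dz": 0,"rx": 0,"ry": 0,"rz": 0,"fingers": 1},
  {"dx": 9,"dy": -25,"dz": 0,"rx": 0,"ry": 0,"rz": 0,"fingers": 1},
  {"dx": 9,"dy": -25,"dz": 0,"rx": 0,"ry": 0,"rz": 0,"fingers": 1},
  {"dx": 8,"dy": -25,"dz": 0,"rx": 0,"ry": 0,"rz": 0,"fingers": 1},
])

```text
clock: 46.3
tcp_pos: [0.6139, 0.0736, 0.2713]
orientation: [-0.002, 0.157, 0.988, -0.0]
wrist_force: [-0.5, 0.4, -3.5]
finger_gap: 0.0125
```

servo_tool([
  {"dx": 6,"dy": -18,"dz": 0,"rx": 0,"ry": 0,"rz": 0,"fingers": 1},
  {"dx": 3,"dy": -9,"dz": 0,"rx": 0,"ry": 0,"rz": 0,"fingers": 1},
  {"dx": 0,"dy": 0,"dz": 0,"rx": 0,"ry": 0,"rz": 0,"fingers": 1},
  {"dx": 0,"dy": 0,"dz": 0,"rx": 0,"ry": 0,"rz": 0,"fingers": 1},
])

```text
clock: 46.7
tcp_pos: [0.623, 0.049, 0.2732]
orientation: [-0.001, 0.157, 0.988, 0.0]
wrist_force: [-0.6, -1.1, -2.7]
finger_gap: 0.0129
```

```bash
python3 pose.py; python3 - <<'E'
from h import *
# pan underside circle vs tub in scene view
a=cam('scene'); print(find('pan_grip','scene'),find('tub_rim','scene'),find('stopper3_mid','scene'))
E
```

```text
46.7 [0.623  0.049  0.2732] jaw 71.92 z [-1.e-03  8.e-04 -1.e+00] F [-0.6 -1.1 -2.7] gap 0.0129 q [-0.05  0.42  0.13  1.28  0.    0.27]
[(0.94, np.float64(344.5), np.float64(242.4), [310, 212, 381, 270], 3284)] [(0.91, np.float64(250.0), np.float64(274.7), [222, 246, 278, 305], 2580), (0.74, np.float64(395.4), np.float64(198.1), [375, 175, 418, 225], 1712), (0.73, np.float64(341.7), np.float64(280.6), [319, 266, 370, 294], 814), (0.67, np.float64(251.4), np.float64(166.0), [233, 144, 271, 185], 1417)] []
```

Lowering onto the rim (contact expected near TCP z 0.234).

servo_tool([
  {"dx": 1,"dy": -0.7,"dz": -10,"rx": 0,"ry": 0,"rz": 0,"fingers": 1},
  {"dx": 0,"dy": 0,"dz": -14,"rx": 0,"ry": 0,"rz": 0,"fingers": 1},
  {"dx": 0,"dy": 0,"dz": -9,"rx": 0,"ry": 0,"rz": 0,"fingers": 1},
  {"dx": 0,"dy": 0,"dz": -4,"rx": 0,"ry": 0,"rz": 0,"fingers": 1},
  {"dx": 0,"dy": 0,"dz": -1.5,"rx": 0,"ry": 0,"rz": 0,"fingers": 1},
  {"dx": 0,"dy": 0,"dz": 0,"rx": 0,"ry": 0,"rz": 0,"fingers": 1},
  {"dx": 0,"dy": 0,"dz": 0,"rx": 0,"ry": 0,"rz": 0,"fingers": 1},
])

```text
clock: 47.6
tcp_pos: [0.6248, 0.0478, 0.2356]
orientation: [0.001, 0.157, 0.988, 0.0]
wrist_force: [-0.4, -0.5, -3.1]
finger_gap: 0.0127
```

servo_tool([
  {"dx": 0,"dy": 0,"dz": -0.6,"rx": 0,"ry": 0,"rz": 0,"fingers": 1},
  {"dx": 0,"dy": 0,"dz": 0,"rx": 0,"ry": 0,"rz": 0,"fingers": 1},
  {"dx": 0,"dy": 0,"dz": 0,"rx": 0,"ry": 0,"rz": 0,"fingers": 1},
])

```text
clock: 47.9
tcp_pos: [0.6245, 0.0478, 0.2347]
orientation: [0.0, 0.157, 0.988, 0.0]
wrist_force: [0.9, -0.0, -2.5]
finger_gap: 0.0129
```

servo_tool([
  {"dx": 0,"dy": 0,"dz": -0.7,"rx": 0,"ry": 0,"rz": 0,"fingers": 1},
  {"dx": 0,"dy": 0,"dz": 0,"rx": 0,"ry": 0,"rz": 0,"fingers": 1},
  {"dx": 0,"dy": 0,"dz": 0,"rx": 0,"ry": 0,"rz": 0,"fingers": 1},
])

```text
clock: 48.2
tcp_pos: [0.6245, 0.0477, 0.2346]
orientation: [0.0, 0.157, 0.988, -0.0]
wrist_force: [-2.9, -0.8, 3.3]
finger_gap: 0.0125
```

Contact felt. Releasing, rising and moving clear.

servo_tool([
  {"dx": 0,"dy": 0,"dz": 0,"rx": 0,"ry": 0,"rz": 0,"fingers": 0.4},
  {"dx": 0,"dy": 0,"dz": 0,"rx": 0,"ry": 0,"rz": 0,"fingers": -1},
  {"dx": 0,"dy": 0,"dz": 0,"rx": 0,"ry": 0,"rz": 0,"fingers": -1},
  {"dx": 0,"dy": 0,"dz": 0,"rx": 0,"ry": 0,"rz": 0,"fingers": -1},
  {"dx": 0,"dy": 0,"dz": 0,"rx": 0,"ry": 0,"rz": 0,"fingers": -1},
  {"dx": 0,"dy": 0,"dz": 20,"rx": 0,"ry": 0,"rz": 0,"fingers": -1},
  {"dx": 0,"dy": 0,"dz": 30,"rx": 0,"ry": 0,"rz": 0,"fingers": -1},
  {"dx": 0,"dy": 0,"dz": 40,"rx": 0,"ry": 0,"rz": 0,"fingers": -1},
])

```text
clock: 49.0
tcp_pos: [0.6236, 0.0478, 0.3229]
orientation: [-0.002, 0.157, 0.988, -0.0]
wrist_force: [0.2, 0.9, 0.2]
finger_gap: 0.0856
```

servo_tool([
  {"dx": -15,"dy": -35,"dz": 15,"rx": 0,"ry": 0,"rz": 0,"fingers": -1},
  {"dx": -15,"dy": -45,"dz": 0,"rx": 0,"ry": 0,"rz": 0,"fingers": -1},
  {"dx": -15,"dy": -45,"dz": 0,"rx": 0,"ry": 0,"rz": 0,"fingers": -1},
  {"dx": -15,"dy": -45,"dz": 0,"rx": 0,"ry": 0,"rz": 0,"fingers": -1},
  {"dx": -15,"dy": -45,"dz": 0,"rx": 0,"ry": 0,"rz": 0,"fingers": -1},
  {"dx": -15,"dy": -45,"dz": 0,"rx": 0,"ry": 0,"rz": 0,"fingers": -1},
  {"dx": -15,"dy": -45,"dz": 0,"rx": 0,"ry": 0,"rz": 0,"fingers": -1},
  {"dx": -15,"dy": -45,"dz": 0,"rx": 0,"ry": 0,"rz": 0,"fingers": -1},
])

```text
clock: 49.8
tcp_pos: [0.5036, -0.3039, 0.339]
orientation: [0.0, 0.157, 0.988, -0.0]
wrist_force: [1.8, 0.7, -0.3]
finger_gap: 0.0853
```

```bash
python3 pose.py; python3 - <<'E'
from h import *
a=cam('scene'); t=cam('top'); 
for n,k in (('scene',a),('top',t)): print(n,find('pan_grip',n),find('stopper3_mid',n),find('beaker_mid',n))
th=np.linspace(0,2*np.pi,90)
def fit(k,im):
    for r,z,col in((.08,.115,(0,0,255)),(.066,.08,(0,255,0))):
        P=np.array([proj(k,[.624+r*np.cos(x),.0485+r*np.sin(x),z]) for x in th]); cv2.polylines(im,[(P*16*4).astype(np.int32)],True,col,1,shift=4)
g=lambda i: cv2.resize(i[:,:,::-1],None,fx=4,fy=4,interpolation=cv2.INTER_CUBIC)
A=g(a['img']); B=g(t['img']); A0=A.copy(); fit(A,A); fit(B,B)
f=lambda i,W,H: cv2.resize(i,(W,H),interpolation=cv2.INTER_AREA)
im=np.vstack([np.hstack([f(A[820:1220,1180:1580],300,300),f(A0[400:1540,400:2320],480,300)]),np.hstack([f(B[580:920,920:1260],300,300),f(g(t['img'])[200:1500,100:2300],480,300)])])
cv2.imwrite('pics/c15.png',im)
E
```

```text
49.8 [ 0.5036 -0.3039  0.339 ] jaw 71.91 z [ 6.e-04 -1.e-04 -1.e+00] F [ 1.8  0.7 -0.3] gap 0.0853 q [-0.68  0.33  0.16  1.4   0.   -0.36]
scene [(0.57, np.float64(343.7), np.float64(251.1), [308, 220, 379, 282], 3432)] [] [(0.76, np.float64(324.1), np.float64(202.4), [315, 189, 338, 221], 628)]
top [(0.72, np.float64(273.2), np.float64(187.9), [242, 152, 308, 222], 3411)] [(0.41, np.float64(273.4), np.float64(187.7), [243, 154, 309, 220], 3523)] [(0.68, np.float64(359.0), np.float64(231.8), [345, 217, 373, 244], 598)]Traceback (most recent call last):
  File "<stdin>", line 9, in <module>
  File "<stdin>", line 7, in fit
  File "h.py", line 19, in proj
    K=np.array(c['intrinsics']); p=np.linalg.inv(c['T'])@np.append(P,1); s=p[:2]/p[2]; s=s*(1+c['k1']*(s@s))
               ~^^^^^^^^^^^^^^
IndexError: only integers, slices (`:`), ellipsis (`...`), numpy.newaxis (`None`) and integer or boolean arrays are valid indices
```

```bash
python3 - <<'E'
from h import *
a=cam('scene'); t=cam('top')
th=np.linspace(0,2*np.pi,90)
def fit(k,im):
    for r,z,col in((.08,.115,(0,0,255)),(.066,.08,(0,255,0))):
        P=np.array([proj(k,[.624+r*np.cos(x),.0485+r*np.sin(x),z]) for x in th]); cv2.polylines(im,[(P*16*4).astype(np.int32)],True,col,1,shift=4)
g=lambda i: cv2.resize(i[:,:,::-1],None,fx=4,fy=4,interpolation=cv2.INTER_CUBIC)
A=g(a['img']); B=g(t['img']); A0=A.copy(); B0=B.copy(); fit(a,A); fit(t,B)
f=lambda i,W,H: cv2.resize(i,(W,H),interpolation=cv2.INTER_AREA)
im=np.vstack([np.hstack([f(A[820:1220,1180:1580],300,300),f(A0[400:1540,400:2320],480,300)]),np.hstack([f(B[580:920,920:1260],300,300),f(B0[200:1500,100:2300],480,300)])])
cv2.imwrite('pics/c15.png',im)
E
```

```text
(no output)
```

View pics/c15.png

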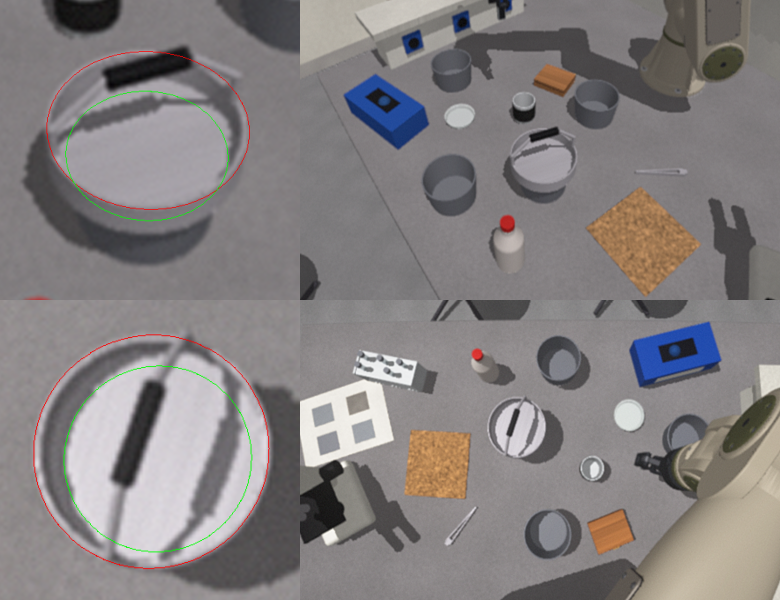

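The pan's rim matches the predicted circle centred on the tub in both views, so it is level and covers the mouth. The beaker stands upright and empty and nothing else has moved. Handing in.

```bash
python3 -c "
from workcell import job
print(job.hand_in())"
```

```text
the job is handed in; nothing more can be done
None
```

The job is done and handed in at about 50 s of the 210 s allowed. I stood the pan on the mat and collected the stray stoppers in the beaker. I then poured all the stoppers into the tub, stood the empty beaker back on the bench and put the pan back on the tub.

**Strays:** I found three on the bench. Views from the top, scene and wrist cameras showed no others.

**Pour:** The wrist view showed the beaker bare inside. After it was set down, the top view showed all five stoppers in the tub and the beaker upright at about its old spot.

**Pan:** Contact on the rim was felt at the expected height. In the last views from two cameras the pan's rim lies on the circle predicted for a level pan centred on the tub, to within a few mm. The bystanders are where they were, and the arm is touching nothing.

**Checks that disagreed or failed:**
- The tub centre came out 1 to 2 mm apart between the two cameras, well inside the pan's 14 mm margin.
- My first tub fit failed on a numeric bug and was rerun.
- The networks gave a few low-confidence false stopper hits, which I ruled out against the pictures.

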